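Stack the kidney trays in their carrier

ROBOT

A 6-joint arm with a two-finger parallel gripper is mounted at the origin on the work surface. World frame = base frame: x ahead of the robot, y to its left, z up, the work surface at z = 0. Lengths are in mm, angles in rad, forces in N, time in s.
With the tool pointing down it reaches from about 400 to 925 mm from the base axis. Payload 12.5 kg.
Tool frame: the origin (TCP) lies on the centre line of the jaws, within the pads' length; the fingertips stand 25 mm ahead of it and the grasp point (between the pads) lies 6 mm ahead of it (env.tip_extent is the distance from the TCP to the fingertips, in mm); x points along the fingers, z is the direction in which the jaws open and shut, and the axes are right-handed (so a half turn about x gives the same grasp; the last joint's range is limited). The gripper opens to 95 mm and grips with 3 to 60 N. Pads are 20 mm wide; open, the fingers measure 119 mm over their backs; the gripper's body (75 mm by 180 mm) begins 59 mm behind the grasp point.
Start: joints at [-1.442, 0.491, 1.559, -0, 1.092, -0.106], TCP at [145.427, -607.861, 239.661] pointing down, gripper open.
Joint ranges: [-3.1, 3.1], [-0.84, 2.19], [0.05, 2.79], [-1.13, 4.28], [0.06, 2.93], [-2.69, 2.69]. Speed limits (rad/s): [2.22, 2.22, 2.79, 3.14, 3.14, 3.14].

INTERFACE

Orientations are given as [roll, pitch, yaw] about the fixed x, y, z axes, in that order (R = Rz(yaw) Ry(pitch) Rx(roll)).
In Python, from cell import env gives the robot as it stands.
- The arm moves only by the tool step_arm, never from a script. Its argument "rows" is a list of rows, each a list of 6 numbers: the shift along the tool's x, y, z in mm, then the turn, a rotation vector about the tool's x, y, z in rad. In form: [[x, y, z, wx, wy, wz], ...]. A call has 1 to 8 rows; each row shifts and turns the pose as measured when the row begins, along the tool's axes as they then stand; what a row does not reach is not made up. A row lasts 1/8 s, in which the tool goes at most 62.5 mm and 10.7 degrees, less where a joint would pass 70% of its speed; a pose out of reach is approached as far as the arm can. A call is refused whole if a number of a shift passes 62.5 or a number of a turn 0.188, either way. A call with a gripper value outside its range is refused whole. "grip" is the finger opening in mm, from 0 to 95.1, set as the call begins (left out, the last holds). The fingers move at their own pace and stop on an object; the grip force is fixed at half the most. Time passes only in rows, so rows that do not move let the fingers close. It gives the time, the measured TCP pose, the force and the opening at its end, in the units of the state.
- env.state(): the state, without advancing time (a new reading comes with each control period).
- env.read_camera(name): name is "scene" or "top"; returns the picture (384x512x3 uint8, red, green, blue); there is no depth.
- env.get_calibration(name): a dict with "fx", "fy", "cx", "cy" (pixels), "pose" (4x4, takes a point from camera to world coordinates). Camera axes: x right, y down, z forward; pixel columns grow to the right and rows downward; lengths in mm; the calibration is good to about 2 mm. A picture is of the moment at which its call begins. get_calibration takes no time and is no camera call.
- env.job_done(): hands the job in, once; it reports no verdict.
The state is a dict: "t": time; "joints": joint angles; "qvel": joint speeds; "tau": joint torques, N m; "eef_pos": TCP position; "tcp_rot": TCP orientation; "ft_force": force on the tool from outside, world axes, zero at the start; "moment": the same for the moment, N m; "opening": opening from 0.0 (shut) to 1.0 (fully open).
Only numpy, scipy, OpenCV 4.12 (cv2) and the standard library are available. Lean on these libraries where they do the work, as an engineer would, in place of code of your own. Each camera call takes 0.05 s, during which the arm holds its last target.

TASK

Build up the instrument stack in the black carrier on the microscopy bench: first the undivided steel kidney tray, on it the two-compartment tray, then the four-compartment tray, and last the lid, each turned so that its bean outline matches the one below and it sits fully down. Leave the finished stack standing level and let go, and do not disturb the bottle, the jar or the slide box.

Things in the scene. Friction and masses are not known exactly. Their poses are not given: they have to be found in the camera images.
- carrier_seat (a point): Fixed carrier: black plate 170 x 100 x 5 mm with a low steel kidney-shaped rim, 4 mm thick. Outline: straight middle 54 mm wide (flat sides at y +-27, |x| under 17), arms bent 38 degrees to -y (the hollow side), round lobes of radius 27 at (+-43, -12) mm; 140 mm long (x). Point: middle of the straight part at the rim's top, 22 mm above the bench, z up. A seated tray's underside is 7 mm below it.
- tray_open_center (a point): Loose steel kidney tray (outline as the carrier's rim), 160 g, 37 mm high; undivided inside. Wall 4 mm. Two tapered feet 7 mm high under the lobes (34 mm across, 42 at top) drop into the lobes below with 1.8 mm play; a seated tray adds 30 mm. Grip across the 54 mm middle (y), fingertips 8+ mm above the underside. Point: middle of the straight part, 22 mm above underside; hollow side to -y.
- tray_two_center (a point): Loose steel kidney tray (outline as the carrier's rim), 160 g, 37 mm high; one thin partition across the middle. Wall 4 mm. Two tapered feet 7 mm high under the lobes (34 mm across, 42 at top) drop into the lobes below with 1.8 mm play; a seated tray adds 30 mm. Grip across the 54 mm middle (y), fingertips 8+ mm above the underside. Point: middle of the straight part, 22 mm above underside; hollow side to -y.
- tray_four_center (a point): Loose steel kidney tray (outline as the carrier's rim), 160 g, 37 mm high; H of three thin partitions: four compartments. Wall 4 mm. Two tapered feet 7 mm high under the lobes (34 mm across, 42 at top) drop into the lobes below with 1.8 mm play; a seated tray adds 30 mm. Grip across the 54 mm middle (y), fingertips 8+ mm above the underside. Point: middle of the straight part, 22 mm above underside; hollow side to -y.
- lid_center (a point): Loose flat steel lid, outline and feet as the trays', 160 g, 46 mm high overall: 4 mm plate 7 to 11 mm above the underside, and a block handle in the middle of the straight part, 36 mm (x) by 16 mm (y, grip across this), 11 to 46 mm above the underside. Its plate rests on the rim below. Point: on the handle's axis, 23 mm above the underside; hollow side to -y, z up.
- bottle_mid (a point): Bystander: amber reagent bottle, 60 mm across, 140 mm high, standing loose; the point is on its axis half-way up.
- jar_mid (a point): Bystander: white specimen jar, 64 mm across, 75 mm high, standing loose; the point is on its axis half-way up.
- slidebox_mid (a point): Bystander: grey closed slide box, 62 x 97 x 33 mm, lying loose; the point is at its middle, half-way up.
Things that resemble listed ones, but are neither listed nor needed, are in the scene too. Leave any yellow look-alike of the part that bears tray_two_center alone.

How it is judged (in metres and radians):
On the way, in this order (a step that is already met when the one before it is completed fails the run):
1. the undivided tray is seated in the carrier (horizontal distance between tray_open_center and carrier_seat below 0.006 m and angle between the x axis of tray_open_center and the x axis of carrier_seat, either way round below 0.12 rad and z of tray_open_center in the frame of carrier_seat between 0.011 and 0.019 m), for 0.2 s.
2. the two-compartment tray is seated on the undivided one (all of step 1 and horizontal distance between tray_two_center and tray_open_center below 0.006 m and angle between the x axis of tray_two_center and the x axis of tray_open_center, either way round below 0.12 rad and z of tray_two_center in the frame of tray_open_center between 0.026 and 0.034 m), for 0.2 s.
3. the four-compartment tray is seated on the two-compartment one (all of step 2 and horizontal distance between tray_four_center and tray_two_center below 0.006 m and angle between the x axis of tray_four_center and the x axis of tray_two_center, either way round below 0.12 rad and z of tray_four_center in the frame of tray_two_center between 0.026 and 0.034 m), for 0.2 s.
4. the lid is seated on the four-compartment tray (all of step 3 and horizontal distance between lid_center and tray_four_center below 0.006 m and angle between the x axis of lid_center and the x axis of tray_four_center, either way round below 0.12 rad and z of lid_center in the frame of tray_four_center between 0.027 and 0.035 m), for 0.2 s.
At the end, for the whole second after the job is handed in: From the bottom up carrier, undivided tray, two-compartment tray, four-compartment tray, lid: each within 6 mm and 0.12 rad of the outline below, within 4 mm of its fully seated height, level within 0.06 rad, and at rest (all of step 4 and angle between each of tray_open_center, tray_two_center, tray_four_center, lid_center's own z axis and vertical below 0.06 rad and linear speed of each of tray_open, tray_two, tray_four, lid below 0.02 m/s); the robot touches nothing.
It fails at once if the bottle is pushed more than 30 mm or knocked over (distance of bottle_mid from where it was at the start of the episode above 0.03 m or angle between bottle_mid's own z axis and vertical above 0.5 rad).
It fails at once if the jar is pushed more than 30 mm or knocked over (distance of jar_mid from where it was at the start of the episode above 0.03 m or angle between jar_mid's own z axis and vertical above 0.5 rad).
It fails at once if the slide box is pushed more than 30 mm or knocked over (distance of slidebox_mid from where it was at the start of the episode above 0.03 m or angle between slidebox_mid's own z axis and vertical above 0.5 rad).
It also fails if it takes over 128 s, if anything falls off the work surface, if the arm or the gripper's body presses on something with over 40 N, if the wrist force passes 120 N, or if a joint passes its speed limit or range.

## Working session

There is one attempt and no reset: what is moved stays moved. The work goes in short steps, Python scripts to look and compute and a tool call to move; the robot and the scene stay as the last step left them, time stands still between calls to the robot, and variables do not carry over. Pictures are saved under pics/ and viewed, and the job is handed in when it is done.

Besides the shell and the picture viewer there is one more tool, called as name(argument=value, ...) on one line, values as JSON. step_arm: Moves the arm, as the interface text tells. Its arguments: {"type":"object","properties":{"rows":{"type":"array","items":{"type":"array","items":{"type":"number"}}},"grip":{"type":"number"}},"required":["rows"]}

```bash
mkdir -p pics; ls
python3 - <<'E'
from cell import env
import cv2,numpy as np
for n in("scene","top"):
    im=env.read_camera(n); cv2.imwrite(f"pics/{n}0.png",im[:,:,::-1])
    c=env.get_calibration(n); print(n,{k:(np.round(v,3).tolist()) for k,v in c.items()})
print(env.state(), env.tip_extent)
E
```

```text
pics
scene {'fx': 440.147, 'fy': 440.147, 'cx': 255.137, 'cy': 186.522, 'pose': [[-0.253, 0.795, -0.551, 1162.426], [0.967, 0.208, -0.144, 142.809], [0.0, -0.569, -0.822, 1025.887], [0.0, 0.0, 0.0, 1.0]]}
top {'fx': 352.276, 'fy': 352.276, 'cx': 260.253, 'cy': 193.318, 'pose': [[0.007, -0.999, 0.051, 485.969], [-1.0, -0.006, 0.024, -12.53], [-0.024, -0.051, -0.998, 1182.586], [0.0, 0.0, 0.0, 1.0]]}
{'t': 0.1, 'joints': array([-1.44157362e+00,  4.91508432e-01,  1.55938666e+00,  1.66044491e-05,
        1.09170565e+00, -1.05585534e-01]), 'qvel': array([ 0.00188386,  0.00075924, -0.00080038,  0.00207333,  0.00093486,
       -0.00049725]), 'tau': array([ 3.18677012e-03, -6.13621759e+01, -2.58605450e+01,  6.93675689e-02,
        4.70268354e-02, -6.51581377e-05]), 'eef_pos': array([ 145.42016364, -607.6518465 ,  239.11512214]), 'tcp_rot': array([3.0213991 , 1.56978813, 1.68540335]), 'ft_force': array([-0.20162396, -0.27881717, -0.33042836]), 'moment': array([ 0.01442282,  0.00497808, -0.0135844 ]), 'opening': 0.9990759375146472} 25.0
```

View pics/scene0.png

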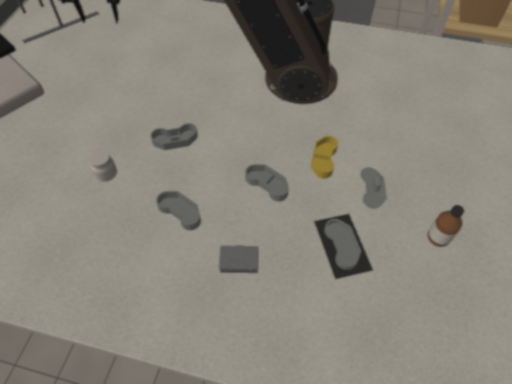

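View pics/top0.png

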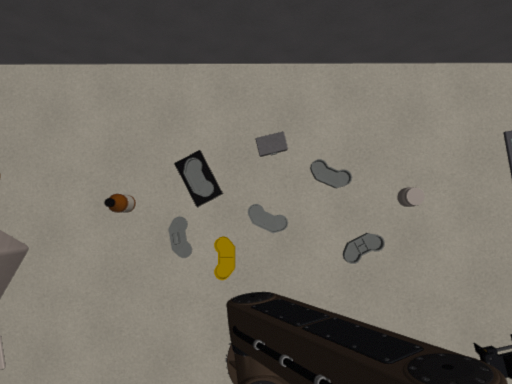

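Run:
```python
import cv2,numpy as np
a=cv2.imread("pics/top0.png")[130:285,95:425]; cv2.imwrite("pics/topz.png",cv2.resize(a,(800,376),interpolation=cv2.INTER_CUBIC))
a=cv2.imread("pics/scene0.png")[115:285,85:405]; cv2.imwrite("pics/scz.png",cv2.resize(a,(800,425),interpolation=cv2.INTER_CUBIC))
```

```text
(no output)
```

View pics/topz.png

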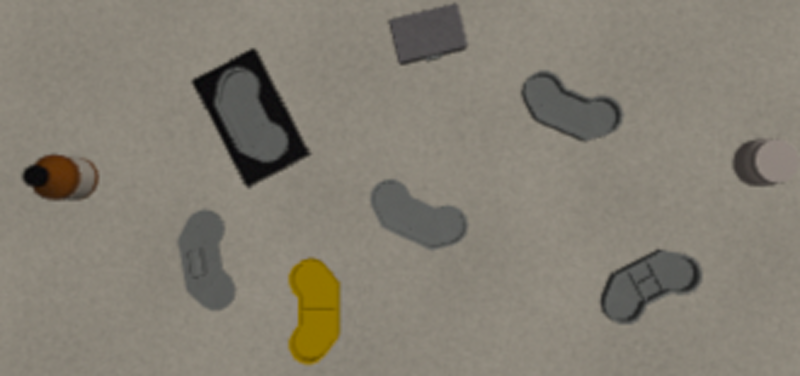

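View pics/scz.png

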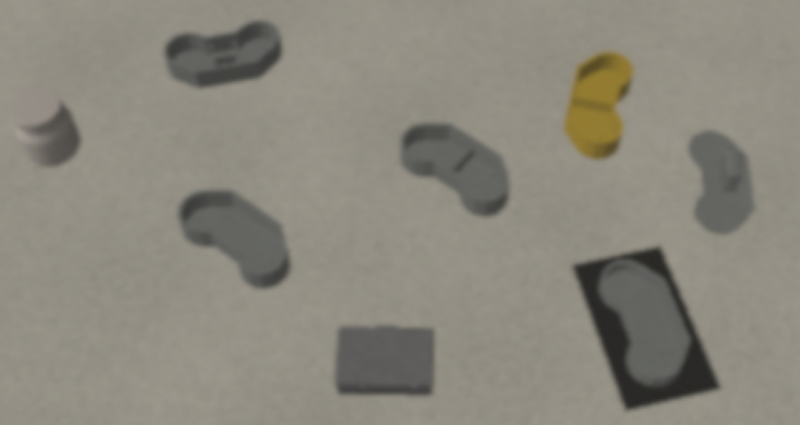

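Run:
```python
import cv2,numpy as np
t=cv2.imread("pics/top0.png").astype(int); s=cv2.imread("pics/scene0.png").astype(int)
for im,pts in((t,[(330,174),(325,172),(250,190),(300,200),(267,218),(363,248),(180,250),(199,178),(185,165),(213,196),(350,181)]),(s,[(178,210),(220,200),(267,180),(175,142),(343,245),(375,190),(330,250),(192,222)])):
    for x,y in pts: print((x,y),im[y,x])
```

```text
(330, 174) [90 93 92]
(325, 172) [90 93 92]
(250, 190) [124 135 141]
(300, 200) [125 137 143]
(267, 218) [95 98 96]
(363, 248) [89 91 90]
(180, 250) [90 93 91]
(199, 178) [89 91 90]
(185, 165) [76 79 78]
(213, 196) [16 13 14]
(350, 181) [ 95 100 101]
(178, 210) [ 97 101 100]
(220, 200) [133 144 148]
(267, 180) [88 92 91]
(175, 142) [73 76 76]
(343, 245) [ 96 100  99]
(375, 190) [86 89 88]
(330, 250) [39 41 42]
(192, 222) [96 99 98]
```

```bash
cat > h.py <<'E'
from cell import env
import cv2,numpy as np
U=6
def outline():
    s=8; im=np.zeros((140*s,180*s),np.uint8)
    P=lambda x,y:(int((x+90)*s),int((70+y)*s))
    m=np.zeros_like(im)
    pts=[(-17,27),(17,27),(17,-27),(-17,-27)]
    cv2.fillPoly(m,[np.array([P(*p) for p in pts])],255)
    for sg in(1,-1):
        # arm: band width 54 from (17*.. ,0) to lobe centre
        a=np.array([sg*17.,0]);b=np.array([sg*43.,-12.])
        cv2.circle(m,P(*b),27*s,255,-1)
        d=np.array([sg*np.cos(np.radians(38)),-np.sin(np.radians(38))]);n=np.array([-d[1],d[0]])*27
        a=b-d*36; 
        q=[a+n,b+n,b-n,a-n]
        k=np.zeros_like(m);cv2.fillPoly(k,[np.array([P(*p) for p in q])],255)
        yy,xx=np.mgrid[:m.shape[0],:m.shape[1]]
        k[(sg*(xx/s-90))<10]=0
        k[(yy/s-70)>27]=0
        m|=k
    M=cv2.moments(m,True)
    return M['m10']/M['m00']/s-90, M['m01']/M['m00']/s-70, M['m00']/s/s
def cal(n):
    c=env.get_calibration(n);return np.array([[c['fx'],0,c['cx']],[0,c['fy'],c['cy']],[0,0,1]]),np.array(c['pose'])
def ray(n,uv,z):
    K,T=cal(n);uv=np.atleast_2d(uv);d=(np.linalg.inv(K)@np.c_[uv,np.ones(len(uv))].T).T@T[:3,:3].T
    o=T[:3,3];return o+d*((z-o[2])/d[:,2])[:,None]
def proj(n,p):
    K,T=cal(n);q=(np.atleast_2d(p)-T[:3,3])@T[:3,:3];q=q@K.T;return q[:,:2]/q[:,2:]
def region(im,seed,lo,hi,r=34):
    x0,y0=seed[0]-r,seed[1]-r
    g=im[max(y0,0):y0+2*r,max(x0,0):x0+2*r].astype(np.float32)
    g=cv2.resize(g[:,:,1],None,fx=U,fy=U,interpolation=cv2.INTER_CUBIC)
    m=((g>lo)&(g<hi)).astype(np.uint8)
    cs,_=cv2.findContours(m,cv2.RETR_EXTERNAL,cv2.CHAIN_APPROX_NONE)
    best=[c for c in cs if cv2.pointPolygonTest(c,(r*U,r*U),False)>0]
    best=max(best or cs,key=cv2.contourArea)[:,0]
    return (best+.5)/U-.5+[max(x0,0),max(y0,0)]
def analyse(n,c,z):
    w=ray(n,c,z)[:,:2]; M=cv2.moments(w.astype(np.float32).reshape(-1,1,2))
    o=w.mean(0);w0=((w-o)).astype(np.float32);M=cv2.moments(w0.reshape(-1,1,2))
    A=abs(M['m00']);cen=np.array([M['m10'],M['m01']])/M['m00']
    th=.5*np.arctan2(2*M['mu11'],M['mu20']-M['mu02'])
    if M['m00']<0: th=.5*np.arctan2(-2*M['mu11'],-(M['mu20']-M['mu02']))
    ax=np.array([np.cos(th),np.sin(th)]);ay=np.array([-ax[1],ax[0]])
    q=w0-cen; u,v=q@ax,q@ay
    # hollow side: bbox-centre vs ... the lobes (|u|>35) mean v lies on the hollow side
    lob=v[abs(u)>40].mean()-0
    if lob>0: ax,ay=-ax,-ay; u,v=-u,-v
    return cen+o,np.arctan2(ax[1],ax[0]),A,np.ptp(u),np.ptp(v),ax,ay
E
python3 - <<'E'
from h import *
ox,oy,A=outline();print("outline",ox,oy,A)
ims={"top":cv2.imread("pics/top0.png"),"scene":cv2.imread("pics/scene0.png")}
T={"open":((330,174),(178,210),22),"two":((267,218),(267,182),22),"four":((363,248),(175,137),22),"lid":((180,237),(373,188),9),"carr":((199,178),(343,245),13.5)}
for k,(a,b,z) in T.items():
  for n,sd in(("top",a),("scene",b)):
    lo,hi=(50,300) if k=="carr" else (0,116)
    c=region(ims[n],sd,lo,hi)
    cen,th,Ar,L,W,ax,ay=analyse(n,c,z)
    p=cen-ay*oy
    print(k,n,"point",np.round(p,1),"yaw",round(th,3),"area",int(Ar),"LxW",round(L,1),round(W,1))
E
```

```text
outline -0.006292663497532658 -5.862107312323786 7237.78125
open top point [ 604.3 -209.8] yaw 1.196 area 8199 LxW 144.3 74.2
open scene point [ 603.6 -210. ] yaw 1.1 area 8971 LxW 155.0 78.4
two top point [455.8  -3.2] yaw 1.151 area 7402 LxW 141.2 67.3
two scene point [455.3  -2.9] yaw 1.063 area 9530 LxW 151.4 85.3
four top point [ 379.2 -313.4] yaw -1.117 area 8395 LxW 147.1 76.1
four scene point [ 379. -312.] yaw -1.101 area 10779 LxW 140.6 93.9
lid top point [397.3 290.7] yaw 0.196 area 7523 LxW 140.2 69.1
lid scene point [397.6 291.8] yaw 0.194 area 6982 LxW 138.7 64.7
carr top point [602.8 219.2] yaw -2.311 area 51928 LxW 323.9 320.2
carr scene point [594.7 221.3] yaw 2.948 area 33891 LxW 260.4 221.7
```

```bash
cat >> h.py <<'E'
def comp(im,seed,lo,r=34):
    x0,y0=seed[0]-r,seed[1]-r
    g=cv2.resize(im[y0:y0+2*r,x0:x0+2*r,1].astype(np.float32),None,fx=U,fy=U,interpolation=cv2.INTER_CUBIC)
    _,l=cv2.connectedComponents((g>lo).astype(np.uint8))
    cs,_=cv2.findContours((l==l[r*U,r*U]).astype(np.uint8),cv2.RETR_EXTERNAL,cv2.CHAIN_APPROX_NONE)
    return (max(cs,key=cv2.contourArea)[:,0]+.5)/U-.5+[x0,y0]
from scipy.spatial.transform import Rotation as Ro
def toolR(): return Ro.from_euler('xyz',env.state()['tcp_rot'])
def go(x,y,z,phi):
    s=env.state();R=toolR();p=np.array(s['eef_pos'])
    zt=np.array([np.cos(phi),np.sin(phi),0]);xt=np.array([0,0,-1.]);yt=np.cross(zt,xt)
    Rt=Ro.from_matrix(np.c_[xt,yt,zt])
    print("t",round(s['t'],2),"pos",np.round(p,1),"phi",round(np.arctan2(*R.as_matrix()[[1,0],2]),3),"q",np.round(s['joints'],2),"F",np.round(s['ft_force'],1),"op",round(s['opening']*95.1,1))
    print(" shift tool",np.round(R.inv().apply(np.array([x,y,z])-p),1),"rot",np.round((R.inv()*Rt).as_rotvec(),3))
E
python3 - <<'E'
from h import *
ox,oy,A=outline()
for n,sd in(("top",(199,178)),("scene",(343,245))):
  im=cv2.imread(f"pics/{n}0.png")
  for lo in(45,52,60):
    c=comp(im,sd,lo); cen,th,Ar,L,W,ax,ay=analyse(n,c,13.5)
    print(n,lo,np.round(cen-ay*oy,1),round(th,3),int(Ar),round(L,1),round(W,1))
  # black plate
  bl=(im[:,:,1]<60).astype(np.uint8); m=np.zeros_like(bl); m[sd[1]-40:sd[1]+40,sd[0]-35:sd[0]+35]=1
  cs,_=cv2.findContours(bl*m,cv2.RETR_EXTERNAL,cv2.CHAIN_APPROX_NONE); c=max(cs,key=cv2.contourArea)[:,0]
  print(" plate",cv2.minAreaRect(ray(n,c,5)[:,:2].astype(np.float32)))
print(ray("top",[(120,203),(408,197),(271,144)],37))
print(toolR().as_matrix().round(2)); go(604,-210,120,1.196+np.pi/2)
E
```

```text
top 45 [594.5 233.1] 0.504 8054 143.5 72.4
top 52 [594.5 233.1] 0.504 7855 142.5 71.4
top 60 [594.4 233.2] 0.504 7626 141.3 70.0
 plate ((596.6201782226562, 226.2662811279297), (166.9795379638672, 97.29755401611328), 28.260549545288086)
scene 45 [594.7 221.3] 2.948 33891 260.4 221.7
scene 52 [594.7 221.3] 2.948 33891 260.4 221.7
scene 60 [594.7 221.3] 2.948 33891 260.4 221.7
 plate ((597.7694091796875, 227.79811096191406), (164.11561584472656, 93.96049499511719), 28.276968002319336)
[[ 510.0938564   475.56221905   37.        ]
 [ 535.80633086 -461.30816902   37.        ]
 [ 706.87225941  -18.91510205   37.        ]]
[[-0.    0.97  0.23]
 [ 0.    0.23 -0.97]
 [-1.    0.   -0.  ]]
t 0.1 pos [ 145.4 -607.7  239.1] phi -1.336 q [-1.44  0.49  1.56  0.    1.09 -0.11] F [-0.2 -0.3 -0.3] op 95.0
 shift tool [ 119.5  538.5 -279.9] rot [ 2.18e+00 -1.00e-03  1.00e-03]
```

```bash
cat >> h.py <<'E'
def plan(x,y,z,phi,n=8):
    go(x,y,z,phi)
    s=env.state();R=toolR();p=np.array(s['eef_pos'],float)
    zt=np.array([np.cos(phi),np.sin(phi),0]);xt=np.array([0,0,-1.]);Rt=Ro.from_matrix(np.c_[xt,np.cross(zt,xt),zt])
    rv=(R.inv()*Rt).as_rotvec(); d=(np.array([x,y,z])-p)/n
    rows=[]
    for i in range(n):
        a=(R*Ro.from_rotvec(rv*i/n)).inv().apply(d)
        rows.append([round(float(v),1) for v in a]+[round(float(v),3) for v in rv/n])
    print(str(rows).replace(' ',''))
E
python3 - <<'E'
from h import *
plan(604,-210,150,-0.375,16)
im=cv2.imread("pics/scene0.png");oy=-5.86
for lo in(62,68,74):
    c=comp(im,(343,245),lo,30); cen,th,Ar,L,W,ax,ay=analyse("scene",c,13.5)
    print(lo,np.round(cen-ay*oy,1),round(th,3),int(Ar),round(L,1),round(W,1))
E
```

```text
t 0.1 pos [ 145.4 -607.7  239.1] phi -1.336 q [-1.44  0.49  1.56  0.    1.09 -0.11] F [-0.2 -0.3 -0.3] op 95.0
 shift tool [  89.5  538.5 -280. ] rot [-0.961 -0.001 -0.001]
[[5.6,33.7,-17.5,-0.06,-0.0,-0.0],[5.6,34.6,-15.4,-0.06,-0.0,-0.0],[5.6,35.5,-13.3,-0.06,-0.0,-0.0],[5.6,36.2,-11.2,-0.06,-0.0,-0.0],[5.6,36.9,-9.0,-0.06,-0.0,-0.0],[5.6,37.3,-6.8,-0.06,-0.0,-0.0],[5.6,37.7,-4.5,-0.06,-0.0,-0.0],[5.6,37.9,-2.2,-0.06,-0.0,-0.0],[5.6,37.9,0.0,-0.06,-0.0,-0.0],[5.6,37.9,2.3,-0.06,-0.0,-0.0],[5.6,37.7,4.6,-0.06,-0.0,-0.0],[5.6,37.3,6.8,-0.06,-0.0,-0.0],[5.6,36.8,9.1,-0.06,-0.0,-0.0],[5.6,36.2,11.3,-0.06,-0.0,-0.0],[5.6,35.5,13.4,-0.06,-0.0,-0.0],[5.6,34.6,15.5,-0.06,-0.0,-0.0]]
62 [604.5 213. ] 0.101 14304 184.6 130.0
68 [605.  212.9] 0.087 13873 185.4 130.9
74 [591.4 232.8] 0.464 8228 144.4 74.6
```

Things that could pass for the undivided tray, in top-view pixels:
- (330,174): steel, no partition
- (267,218): two-compartment; the partition shows in the scene view at (267,182)
- (363,248): H partitions, so the four-compartment tray
- (225,258): the yellow decoy
- (199,178): the carrier
- (180,237): the lid

I choose (330,174), which is scene (178,210). Both crops show it with no divider.

step_arm(rows=[[5, 34, -17, -0.06, 0, 0], [5, 35, -15, -0.06, 0, 0], [5, 36, -13, -0.06, 0, 0], [5, 36, -11, -0.06, 0, 0], [5, 37, -9, -0.06, 0, 0], [5, 37, -7, -0.06, 0, 0], [5, 38, -4, -0.06, 0, 0], [5, 38, -2, -0.06, 0, 0]], grip=95)

```text
t: 1.1
eef_pos: [380.1, -403.7, 196.0]
tcp_rot: [2.785, 1.566, 1.94]
ft_force: [0.9, -0.6, 0.2]
opening: 0.998
```

step_arm(rows=[[5, 38, 0, -0.06, 0, 0], [5, 38, 2, -0.06, 0, 0], [5, 38, 4, -0.06, 0, 0], [5, 37, 7, -0.06, 0, 0], [5, 37, 9, -0.06, 0, 0], [5, 36, 11, -0.06, 0, 0], [5, 36, 13, -0.06, 0, 0], [5, 35, 15, -0.06, 0, 0]])

```text
t: 2.1
eef_pos: [611.1, -190.7, 153.0]
tcp_rot: [2.575, 1.563, 2.226]
ft_force: [0.5, -0.0, 0.5]
opening: 1.001
```

```bash
python3 -c "
from h import *
plan(604,-210,150,-.375,3)"
```

```text
t 2.1 pos [ 611.1 -190.7  153. ] phi -0.349 q [-0.41  0.61  1.6   0.    0.94 -0.06] F [ 0.5 -0.   0.5] op 95.2
 shift tool [  2.9 -20.6  -0. ] rot [ 0.026 -0.007 -0.004]
[[1.0,-6.9,-0.0,0.009,-0.002,-0.001],[1.0,-6.9,0.1,0.009,-0.002,-0.001],[1.0,-6.9,0.1,0.009,-0.002,-0.001]]
```

step_arm(rows=[[0, -10, 0, 0.013, -0.004, -0.002], [0, -10, 0, 0.013, -0.003, -0.002], [0, 0, 0, 0, 0, 0]])

```text
t: 2.48
eef_pos: [604.0, -209.0, 151.6]
tcp_rot: [3.122, 1.569, 2.748]
ft_force: [0.7, -0.4, 0.4]
opening: 1.002
```

```bash
python3 -c "
from h import *
plan(604,-210,36,-.375,6)"
```

```text
t 2.48 pos [ 604.  -209.   151.6] phi -0.374 q [-0.44  0.6   1.61 -0.    0.93 -0.06] F [ 0.7 -0.4  0.4] op 95.3
 shift tool [115.6  -0.9   0.5] rot [ 0.001 -0.002 -0.   ]
[[19.3,-0.1,0.1,0.0,-0.0,-0.0],[19.3,-0.1,0.1,0.0,-0.0,-0.0],[19.3,-0.1,0.1,0.0,-0.0,-0.0],[19.3,-0.1,0.1,0.0,-0.0,-0.0],[19.3,-0.1,0.1,0.0,-0.0,-0.0],[19.3,-0.1,0.1,0.0,-0.0,-0.0]]
```

step_arm(rows=[[22, 0, 0, 0, 0, 0], [22, 0, 0, 0, 0, 0], [22, 0, 0, 0, 0, 0], [22, -1, 0, 0, 0, 0], [18, 0, 0, 0, 0, 0], [8, 0, 0, 0, 0, 0], [0, 0, 0, 0, 0, 0]])

```text
t: 3.35
eef_pos: [601.4, -215.1, 36.5]
tcp_rot: [-0.05, 1.569, -0.433]
ft_force: [-0.6, 0.3, 1.0]
opening: 1.001
```

```bash
python3 -c "
from h import *
go(604,-210,36,-.375)
for n in ('top','scene'): cv2.imwrite(f'pics/{n}1.png',env.read_camera(n)[:,:,::-1])
a=cv2.imread('pics/top1.png')[120:230,270:400];b=cv2.imread('pics/scene1.png')[150:260,115:245]
cv2.imwrite('pics/c1.png',cv2.resize(np.hstack([a,b]),None,fx=3,fy=3,interpolation=cv2.INTER_CUBIC))"
```

```text
t 3.35 pos [ 601.4 -215.1   36.5] phi -0.383 q [-0.45  0.75  1.68  0.    0.7  -0.06] F [-0.6  0.3  1. ] op 95.2
 shift tool [0.5 5.7 0.5] rot [-0.008  0.002  0.   ]
```

View pics/c1.png

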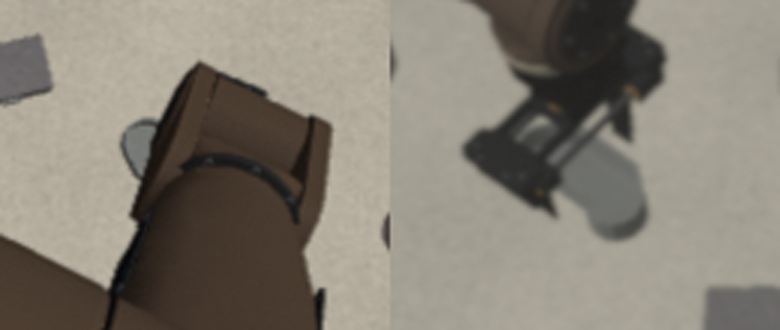

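The fingers straddle the tray's middle (crop about (590,160)). The TCP has drifted 5.7 mm, so I correct that and then close.

step_arm(rows=[[0, 4, 0, -0.004, 0, 0], [0, 1, 0, -0.004, 0, 0], [0, 0, 0, 0, 0, 0]])

```text
t: 3.82
eef_pos: [604.5, -210.1, 38.9]
tcp_rot: [-0.06, 1.566, -0.434]
ft_force: [0.0, 0.4, 0.5]
opening: 0.999
```

```bash
python3 -c "
from h import *
go(604,-210,36,-.375)"
```

```text
t 3.83 pos [ 604.5 -210.1   38.9] phi -0.374 q [-0.44  0.75  1.68  0.    0.7  -0.06] F [0.  0.4 0.5] op 95.0
 shift tool [ 2.8 -0.1 -0.5] rot [0.001 0.005 0.   ]
```

step_arm(rows=[[2, 0, 0, 0, 0, 0], [0, 0, 0, 0, 0, 0], [0, 0, 0, 0, 0, 0], [0, 0, 0, 0, 0, 0], [0, 0, 0, 0, 0, 0], [0, 0, 0, 0, 0, 0], [0, 0, 0, 0, 0, 0], [0, 0, 0, 0, 0, 0]], grip=40)

```text
t: 4.82
eef_pos: [604.6, -210.2, 36.8]
tcp_rot: [-0.063, 1.565, -0.437]
ft_force: [-0.1, -0.1, -0.8]
opening: 0.566
```

```bash
python3 -c "
from h import *
go(604,-210,36,-.375)"
```

```text
t 4.83 pos [ 604.6 -210.2   36.8] phi -0.374 q [-0.44  0.75  1.68  0.    0.7  -0.06] F [-0.1 -0.1 -0.8] op 53.8
 shift tool [ 0.8 -0.  -0.6] rot [0.001 0.005 0.   ]
```

step_arm(rows=[[-12, 0, 0, 0, 0, 0], [-24, 0, 0, 0, 0, 0], [-30, 0, 0, 0, 0, 0], [-20, 0, 0, 0, 0, 0], [0, 0, 0, 0, 0, 0]])

```text
t: 5.45
eef_pos: [603.8, -209.9, 127.5]
tcp_rot: [-0.066, 1.566, -0.44]
ft_force: [-0.4, -0.1, -1.4]
opening: 0.567
```

```bash
python3 -c "
from h import *
plan(594.5,232.8,120,-1.075,14)"
```

```text
t 5.45 pos [ 603.8 -209.9  127.5] phi -0.374 q [-0.44  0.63  1.63 -0.    0.87 -0.06] F [-0.4 -0.1 -1.4] op 54.0
 shift tool [   6.5  408.7 -170.4] rot [ 0.701  0.005 -0.001]
[[0.5,29.2,-12.2,0.05,0.0,-0.0],[0.5,28.5,-13.6,0.05,0.0,-0.0],[0.5,27.8,-15.0,0.05,0.0,-0.0],[0.5,27.0,-16.4,0.05,0.0,-0.0],[0.5,26.2,-17.7,0.05,0.0,-0.0],[0.5,25.3,-19.0,0.05,0.0,-0.0],[0.5,24.3,-20.3,0.05,0.0,-0.0],[0.5,23.2,-21.5,0.05,0.0,-0.0],[0.5,22.1,-22.6,0.05,0.0,-0.0],[0.5,21.0,-23.7,0.05,0.0,-0.0],[0.5,19.8,-24.7,0.05,0.0,-0.0],[0.5,18.5,-25.7,0.05,0.0,-0.0],[0.5,17.2,-26.5,0.05,0.0,-0.0],[0.5,15.8,-27.4,0.05,0.0,-0.0]]
```

step_arm(rows=[[0, 29, -12, 0.05, 0, 0], [0, 29, -14, 0.05, 0, 0], [0, 28, -15, 0.05, 0, 0], [0, 27, -16, 0.05, 0, 0], [0, 26, -18, 0.05, 0, 0], [0, 25, -19, 0.05, 0, 0], [0, 24, -20, 0.05, 0, 0]])

```text
t: 6.32
eef_pos: [597.7, 15.8, 122.4]
tcp_rot: [-1.679, 1.569, -2.418]
ft_force: [-0.5, -0.3, -0.9]
opening: 0.567
```

step_arm(rows=[[0, 23, -21, 0.05, 0, 0], [0, 22, -22, 0.05, 0, 0], [0, 21, -23, 0.05, 0, 0], [0, 20, -24, 0.05, 0, 0], [0, 18, -24, 0.05, 0, 0], [0, 10, -15, 0.03, 0, 0], [0, 0, 0, 0, 0, 0], [0, 0, 0, 0, 0, 0]])

```text
t: 7.32
eef_pos: [596.1, 195.3, 115.9]
tcp_rot: [-1.888, 1.56, -2.914]
ft_force: [-0.6, 0.4, -1.5]
opening: 0.569
```

```bash
python3 -c "
from h import *
plan(594.5,232.8,75,-1.075,4)"
```

```text
t 7.33 pos [596.1 195.3 115.9] phi -1.026 q [ 0.21  0.64  1.66 -0.    0.85  1.24] F [-0.6  0.4 -1.5] op 54.1
 shift tool [ 40.9  18.5 -32.8] rot [ 0.049 -0.003  0.01 ]
[[10.2,4.6,-8.2,0.012,-0.001,0.003],[10.2,4.5,-8.3,0.012,-0.001,0.003],[10.2,4.4,-8.3,0.012,-0.001,0.003],[10.2,4.2,-8.4,0.012,-0.001,0.003]]
```

step_arm(rows=[[8, 5, -8, 0.012, 0, 0.003], [8, 5, -8, 0.012, 0, 0.003], [8, 4, -8, 0.012, 0, 0.003], [6, 4, -8, 0.012, 0, 0], [0, 0, 0, 0, 0, 0], [0, 0, 0, 0, 0, 0]])

```text
t: 8.07
eef_pos: [595.2, 233.1, 82.9]
tcp_rot: [-2.621, 1.567, 2.584]
ft_force: [0.6, -0.4, -1.6]
opening: 0.565
```

```bash
python3 -c "
from h import *
plan(594.5,232.8,62,-1.075,3)
for n in ('top','scene'): cv2.imwrite(f'pics/{n}2.png',env.read_camera(n)[:,:,::-1])
a=cv2.imread('pics/top2.png')[125:235,135:265];b=cv2.imread('pics/scene2.png')[180:290,275:405]
cv2.imwrite('pics/c2.png',cv2.resize(np.hstack([a,b]),None,fx=3,fy=3,interpolation=cv2.INTER_CUBIC))"
```

```text
t 8.07 pos [595.2 233.1  82.9] phi -1.078 q [0.27 0.69 1.66 0.   0.8  1.34] F [ 0.6 -0.4 -1.6] op 53.8
 shift tool [20.9 -0.7 -0. ] rot [-0.003 -0.003  0.002]
[[7.0,-0.2,-0.0,-0.001,-0.001,0.001],[7.0,-0.2,-0.0,-0.001,-0.001,0.001],[7.0,-0.3,-0.0,-0.001,-0.001,0.001]]
```

View pics/c2.png

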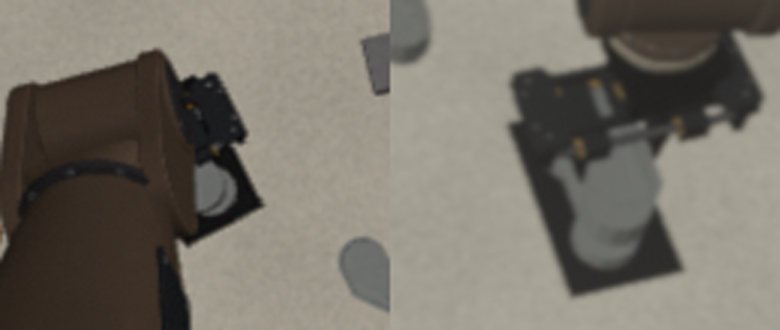

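Both crops show the held tray over the carrier with the hollow sides matching. I lower it.

step_arm(rows=[[8, -1, 0, 0, 0, 0], [8, 0, 0, 0, 0, 0], [6, 0, 0, 0, 0, 0], [0, 0, 0, 0, 0, 0]])

```text
t: 8.68
eef_pos: [594.3, 231.8, 59.6]
tcp_rot: [-2.648, 1.567, 2.556]
ft_force: [-0.3, 0.3, -1.0]
opening: 0.568
```

```bash
python3 -c "
from h import *
go(594.5,232.8,52,-1.075)"
```

```text
t 8.68 pos [594.3 231.8  59.6] phi -1.079 q [0.27 0.72 1.67 0.   0.75 1.34] F [-0.3  0.3 -1. ] op 54.0
 shift tool [ 7.6  0.6 -0.8] rot [-0.004 -0.003  0.002]
```

step_arm(rows=[[3, 0.5, -0.8, -0.003, -0.003, 0.002], [3, 0, 0, 0, 0, 0], [0, 0, 0, 0, 0, 0]])

```text
t: 9.05
eef_pos: [594.3, 232.9, 53.3]
tcp_rot: [2.057, 1.57, 0.982]
ft_force: [-0.7, 0.8, -1.6]
opening: 0.568
```

```bash
python3 -c "
from h import *
go(594.5,232.8,52,-1.075)"
```

```text
t 9.05 pos [594.3 232.9  53.3] phi -1.076 q [0.27 0.73 1.68 0.   0.73 1.35] F [-0.7  0.8 -1.6] op 54.0
 shift tool [1.3 0.1 0.2] rot [-0.001 -0.    -0.   ]
```

step_arm(rows=[[1.5, 0, 0, 0, 0, 0], [1, 0, 0, 0, 0, 0], [0, 0, 0, 0, 0, 0]])

```text
t: 9.43
eef_pos: [594.3, 233.0, 52.0]
tcp_rot: [1.477, 1.57, 0.402]
ft_force: [-1.0, -0.6, -0.3]
opening: 0.568
```

step_arm(rows=[[1.5, 0, 0, 0, 0, 0], [0, 0, 0, 0, 0, 0]])

```text
t: 9.68
eef_pos: [594.3, 233.1, 51.9]
tcp_rot: [1.366, 1.569, 0.291]
ft_force: [-0.9, 0.6, -2.1]
opening: 0.566
```

step_arm(rows=[[2, 0, 0, 0, 0, 0], [0, 0, 0, 0, 0, 0]])

```text
t: 9.93
eef_pos: [594.3, 233.1, 51.9]
tcp_rot: [1.377, 1.569, 0.302]
ft_force: [-0.8, -0.0, -2.2]
opening: 0.571
```

step_arm(rows=[[0, 0, 0, 0, 0, 0], [0, 0, 0, 0, 0, 0], [0, 0, 0, 0, 0, 0], [0, 0, 0, 0, 0, 0], [0, 0, 0, 0, 0, 0]], grip=85)

```text
t: 10.55
eef_pos: [595.0, 233.2, 51.2]
tcp_rot: [1.348, 1.567, 0.272]
ft_force: [0.9, 1.0, 1.1]
opening: 0.891
```

step_arm(rows=[[-15, 0, 0, 0, 0, 0], [-30, 0, 0, 0, 0, 0], [-40, 0, 0, 0, 0, 0], [-40, 0, 0, 0, 0, 0], [0, 0, 0, 0, 0, 0]], grip=95)

```text
t: 11.18
eef_pos: [594.8, 233.1, 184.0]
tcp_rot: [1.346, 1.565, 0.271]
ft_force: [-0.6, -0.7, -0.7]
opening: 0.998
```

```bash
python3 -c "
from h import *
plan(455.5,-3,130,-.42,12)
for n in ('top','scene'): cv2.imwrite(f'pics/{n}3.png',env.read_camera(n)[:,:,::-1])
a=cv2.imread('pics/top3.png')[125:235,135:265];b=cv2.imread('pics/scene3.png')[180:290,275:405]
cv2.imwrite('pics/c3.png',cv2.resize(np.hstack([a,b]),None,fx=3,fy=3,interpolation=cv2.INTER_CUBIC))"
```

```text
t 11.18 pos [594.8 233.1 184. ] phi -1.075 q [0.27 0.56 1.59 0.   0.98 1.35] F [-0.6 -0.7 -0.7] op 94.9
 shift tool [  52.9 -235.1  141.5] rot [-0.655  0.003 -0.005]
[[4.4,-19.6,11.8,-0.055,0.0,-0.0],[4.4,-20.2,10.7,-0.055,0.0,-0.0],[4.4,-20.8,9.6,-0.055,0.0,-0.0],[4.4,-21.2,8.4,-0.055,0.0,-0.0],[4.4,-21.7,7.3,-0.055,0.0,-0.0],[4.4,-22.0,6.1,-0.055,0.0,-0.0],[4.5,-22.3,4.9,-0.055,0.0,-0.0],[4.5,-22.6,3.6,-0.055,0.0,-0.0],[4.5,-22.7,2.4,-0.055,0.0,-0.0],[4.5,-22.8,1.2,-0.055,0.0,-0.0],[4.5,-22.8,-0.1,-0.055,0.0,-0.0],[4.5,-22.8,-1.3,-0.055,0.0,-0.0]]
```

View pics/c3.png

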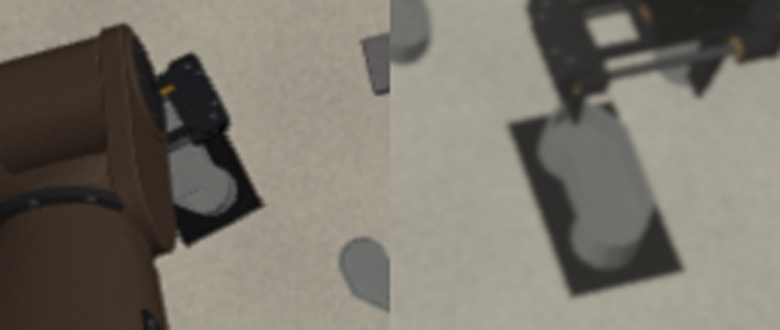

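step_arm(rows=[[3, -20, 12, -0.055, 0, 0], [4, -20, 11, -0.055, 0, 0], [4, -21, 10, -0.055, 0, 0], [4, -21, 8, -0.055, 0, 0], [4, -22, 7, -0.055, 0, 0], [4, -22, 6, -0.055, 0, 0], [4, -22, 5, -0.055, 0, 0], [4, -22, 4, -0.055, 0, 0]])

```text
t: 12.28
eef_pos: [494.9, 70.2, 140.7]
tcp_rot: [-2.401, 1.555, -3.02]
ft_force: [0.7, 0.1, -0.6]
opening: 1.003
```

step_arm(rows=[[4, -22, 2, -0.055, 0, 0], [4, -20, 1, -0.055, 0, 0], [2, -10, 0, -0.04, 0, 0], [0, 0, 0, 0, 0, 0], [0, 0, 0, 0, 0, 0]])

```text
t: 12.9
eef_pos: [464.9, 22.9, 126.8]
tcp_rot: [-2.628, 1.545, -3.096]
ft_force: [-0.5, 0.4, 0.4]
opening: 1.002
```

Run:
```python
from h import *
plan(455.5,-3,110,-.42,3)
for n in ('top','scene'): cv2.imwrite(f'pics/{n}4.png',env.read_camera(n)[:,:,::-1])
ox,oy,A=outline()
im=cv2.imread("pics/top4.png")
c=comp(im,(199,178),52); cen,th,Ar,L,W,ax,ay=analyse("top",c,26)
print(np.round(cen-ay*oy,1),round(th,3),int(Ar),round(L,1),round(W,1))
a=im[125:235,135:265];b=cv2.imread('pics/scene4.png')[180:290,275:405]
cv2.imwrite('pics/c4.png',cv2.resize(np.hstack([a,b]),None,fx=3,fy=3,interpolation=cv2.INTER_CUBIC))
```

```text
t 12.9 pos [464.9  22.9 126.8] phi -0.467 q [-0.09  0.44  2.05 -0.01  0.68  0.38] F [-0.5  0.4  0.4] op 95.2
 shift tool [ 17.1 -27.1   3.7] rot [-0.047 -0.023  0.012]
[[5.7,-9.0,1.2,-0.016,-0.008,0.004],[5.7,-9.1,1.0,-0.016,-0.008,0.004],[5.6,-9.1,0.9,-0.016,-0.008,0.004]]
[603.  227.3] -0.716 49738 316.5 299.1
```

View pics/c4.png

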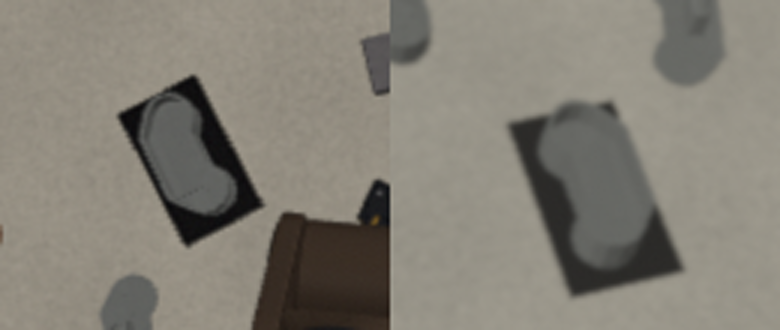

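The tray sits inside the carrier plate outline at crop (185,155). I check it numerically with a tighter window and correct the approach to the two-compartment tray.

Run:
```python
from h import *
ox,oy,A=outline()
im=cv2.imread("pics/top4.png")
for lo in (45,52,60):
    c=comp(im,(197,176),lo,27); cen,th,Ar,L,W,ax,ay=analyse("top",c,26)
    print(np.round(cen-ay*oy,1),round(th,3),int(Ar),round(L,1),round(W,1))
# open tray top rim height by lobes ends?
```

```text
[611.6 233.8] -1.065 25945 241.1 244.0
[611.7 234. ] -1.058 25572 241.6 244.5
[611.8 234.2] -1.051 25154 242.2 245.0
```

step_arm(rows=[[3, -9, 1, -0.016, -0.008, 0.004], [3, -9, 1, -0.016, -0.008, 0.004], [3, -8, 1, -0.015, -0.007, 0.004], [0, 0, 0, 0, 0, 0], [0, 0, 0, 0, 0, 0]])

```text
t: 13.62
eef_pos: [455.6, -2.6, 117.6]
tcp_rot: [0.254, 1.568, -0.161]
ft_force: [0.3, 0.3, 0.3]
opening: 1.002
```

Run:
```python
from h import *
go(455.5,-3,36.8,-.42)
```

```text
t 13.62 pos [455.6  -2.6 117.6] phi -0.415 q [-0.15  0.44  2.09 -0.    0.6   0.26] F [0.3 0.3 0.3] op 95.3
 shift tool [80.8 -0.5 -0.2] rot [ 0.005  0.003 -0.001]
```

step_arm(rows=[[15, 0, 0, 0.002, 0, 0], [20, 0, 0, 0.002, 0, 0], [20, 0, 0, 0, 0, 0], [15, 0, 0, 0, 0, 0], [8, 0, 0, 0, 0, 0], [0, 0, 0, 0, 0, 0], [0, 0, 0, 0, 0, 0]])

```text
t: 14.5
eef_pos: [457.6, -1.6, 38.6]
tcp_rot: [0.258, 1.564, -0.161]
ft_force: [-0.2, -0.0, 0.6]
opening: 1.0
```

Run:
```python
from h import *
go(455.5,-3,36.8,-.42)
```

```text
t 14.5 pos [457.6  -1.6  38.6] phi -0.418 q [-0.15  0.6   2.14 -0.    0.39  0.27] F [-0.2 -0.   0.6] op 95.1
 shift tool [ 1.8 -2.2 -1.4] rot [ 0.002  0.006 -0.002]
```

step_arm(rows=[[2, -2, -1.4, 0.002, 0.006, -0.002], [0, 0, 0, 0, 0, 0], [0, 0, 0, 0, 0, 0]])

```text
t: 14.88
eef_pos: [455.8, -3.0, 37.4]
tcp_rot: [-0.041, 1.569, -0.461]
ft_force: [0.7, 0.0, -0.0]
opening: 1.002
```

Run:
```python
from h import *
go(455.5,-3,36.8,-.42)
```

```text
t 14.88 pos [455.8  -3.   37.4] phi -0.42 q [-0.15  0.6   2.14 -0.    0.39  0.27] F [ 0.7  0.  -0. ] op 95.3
 shift tool [ 0.6 -0.1 -0.3] rot [-0.     0.001  0.   ]
```

step_arm(rows=[[0.6, 0, 0, 0, 0, 0], [0, 0, 0, 0, 0, 0], [0, 0, 0, 0, 0, 0], [0, 0, 0, 0, 0, 0], [0, 0, 0, 0, 0, 0], [0, 0, 0, 0, 0, 0], [0, 0, 0, 0, 0, 0], [0, 0, 0, 0, 0, 0]], grip=40)

```text
t: 15.88
eef_pos: [456.0, -3.0, 36.9]
tcp_rot: [0.036, 1.569, -0.384]
ft_force: [0.3, -0.1, 0.9]
opening: 0.567
```

Run:
```python
from h import *
go(455.5,-3,36.8,-.42)
```

```text
t 15.88 pos [456.   -3.   36.9] phi -0.42 q [-0.15  0.6   2.14 -0.    0.39  0.27] F [ 0.3 -0.1  0.9] op 54.0
 shift tool [ 0.1 -0.2 -0.4] rot [-0.     0.002 -0.   ]
```

step_arm(rows=[[-12, 0, 0, 0, 0, 0], [-24, 0, 0, 0, 0, 0], [-30, 0, 0, 0, 0, 0], [-30, 0, 0, 0, 0, 0], [-20, 0, 0, 0, 0, 0], [0, 0, 0, 0, 0, 0]])

```text
t: 16.62
eef_pos: [454.8, -2.7, 159.4]
tcp_rot: [-0.061, 1.57, -0.481]
ft_force: [0.8, 0.3, -1.1]
opening: 0.566
```

Run:
```python
from h import *
plan(594.5,233.0,130,-1.075,12)
```

```text
t 16.62 pos [454.8  -2.7 159.4] phi -0.42 q [-0.15  0.37  2.05 -0.    0.72  0.27] F [ 0.8  0.3 -1.1] op 53.9
 shift tool [ 29.4 272.2  31.3] rot [ 0.655  0.001 -0.   ]
[[2.4,22.7,2.6,0.055,0.0,-0.0],[2.4,22.8,1.4,0.055,0.0,-0.0],[2.4,22.8,0.1,0.055,0.0,-0.0],[2.4,22.8,-1.1,0.055,0.0,-0.0],[2.4,22.7,-2.4,0.055,0.0,-0.0],[2.4,22.6,-3.6,0.055,0.0,-0.0],[2.4,22.3,-4.8,0.055,0.0,-0.0],[2.4,22.0,-6.0,0.055,0.0,-0.0],[2.4,21.7,-7.2,0.055,0.0,-0.0],[2.4,21.2,-8.4,0.055,0.0,-0.0],[2.4,20.7,-9.5,0.055,0.0,-0.0],[2.4,20.2,-10.7,0.055,0.0,-0.0]]
```

step_arm(rows=[[2, 23, 3, 0.055, 0, 0], [2, 23, 1, 0.055, 0, 0], [2, 23, 0, 0.055, 0, 0], [2, 23, -1, 0.055, 0, 0], [2, 23, -2, 0.055, 0, 0], [2, 23, -4, 0.055, 0, 0], [2, 22, -5, 0.055, 0, 0], [2, 22, -6, 0.055, 0, 0]])

```text
t: 17.62
eef_pos: [548.5, 158.6, 136.6]
tcp_rot: [-2.103, 1.562, -2.98]
ft_force: [-0.4, -0.3, -1.0]
opening: 0.569
```

step_arm(rows=[[2, 22, -7, 0.055, 0, 0], [2, 21, -8, 0.055, 0, 0], [2, 20, -9, 0.055, 0, 0], [2, 14, -8, 0.04, 0, 0], [0, 0, 0, 0, 0, 0], [0, 0, 0, 0, 0, 0]])

```text
t: 18.38
eef_pos: [591.3, 231.8, 120.8]
tcp_rot: [-1.843, 1.552, -2.93]
ft_force: [0.4, 0.5, -1.7]
opening: 0.565
```

Run:
```python
from h import *
plan(594.5,233.0,115,-1.075,2)
```

```text
t 18.38 pos [591.3 231.8 120.8] phi -1.087 q [0.27 0.64 1.63 0.   0.88 1.35] F [ 0.4  0.5 -1.7] op 53.7
 shift tool [5.7 3.5 0.4] rot [-0.012 -0.005  0.018]
[[2.9,1.8,0.2,-0.006,-0.003,0.009],[2.9,1.7,0.2,-0.006,-0.003,0.009]]
```

step_arm(rows=[[5, 1.8, 0, -0.006, -0.003, 0.009], [5, 1.7, 0, -0.006, -0.003, 0.009], [5, 0, 0, 0, 0, 0], [5, 0, 0, 0, 0, 0], [0, 0, 0, 0, 0, 0]])

```text
t: 19.0
eef_pos: [593.7, 232.0, 99.1]
tcp_rot: [-0.021, 1.57, -1.095]
ft_force: [0.6, -0.8, -2.0]
opening: 0.566
```

Run:
```python
from h import *
plan(594.5,233.0,90,-1.075,2)
```

```text
t 19.0 pos [593.7 232.   99.1] phi -1.074 q [ 0.27  0.67  1.65 -0.    0.82  1.34] F [ 0.6 -0.8 -2. ] op 53.8
 shift tool [ 9.1  1.2 -0.5] rot [0.001 0.001 0.   ]
[[4.5,0.6,-0.3,0.001,0.001,0.0],[4.5,0.6,-0.3,0.001,0.001,0.0]]
```

step_arm(rows=[[4, 0.6, -0.3, 0, 0, 0], [4, 0.6, -0.3, 0, 0, 0], [3, 0, 0, 0, 0, 0], [2, 0, 0, 0, 0, 0], [0, 0, 0, 0, 0, 0]])

```text
t: 19.62
eef_pos: [594.7, 233.3, 85.3]
tcp_rot: [0.23, 1.57, -0.844]
ft_force: [0.4, 0.2, -1.2]
opening: 0.567
```

Run:
```python
from h import *
plan(594.5,233.0,82,-1.075,2)
```

```text
t 19.62 pos [594.7 233.3  85.3] phi -1.074 q [ 0.27  0.69  1.66 -0.    0.8   1.35] F [ 0.4  0.2 -1.2] op 53.9
 shift tool [ 3.3 -0.3  0.1] rot [ 0.001  0.001 -0.   ]
[[1.7,-0.1,0.1,0.001,0.001,-0.0],[1.7,-0.1,0.1,0.001,0.001,-0.0]]
```

step_arm(rows=[[2, 0, 0, 0, 0, 0], [2, 0, 0, 0, 0, 0], [2, 0, 0, 0, 0, 0]])

```text
t: 20.0
eef_pos: [594.8, 233.3, 81.9]
tcp_rot: [0.877, 1.569, -0.197]
ft_force: [-10.1, -3.5, 30.4]
opening: 0.565
```

step_arm(rows=[[1.5, 0, 0, 0, 0, 0], [0, 0, 0, 0, 0, 0]])

```text
t: 20.25
eef_pos: [594.7, 233.3, 82.4]
tcp_rot: [1.088, 1.568, 0.014]
ft_force: [0.1, -0.4, -0.8]
opening: 0.565
```

Contact came at z = 81.9, as expected for a seated tray (51.9 + 30). I release.

step_arm(rows=[[0, 0, 0, 0, 0, 0], [0, 0, 0, 0, 0, 0], [0, 0, 0, 0, 0, 0], [0, 0, 0, 0, 0, 0], [0, 0, 0, 0, 0, 0]], grip=85)

```text
t: 20.88
eef_pos: [595.1, 233.4, 82.1]
tcp_rot: [1.098, 1.567, 0.024]
ft_force: [0.4, 0.2, 0.7]
opening: 0.89
```

step_arm(rows=[[-15, 0, 0, 0, 0, 0], [-30, 0, 0, 0, 0, 0], [-40, 0, 0, 0, 0, 0], [-30, 0, 0, 0, 0, 0], [0, 0, 0, 0, 0, 0]], grip=95)

```text
t: 21.5
eef_pos: [594.8, 233.4, 204.4]
tcp_rot: [1.196, 1.565, 0.123]
ft_force: [0.2, 0.7, 0.2]
opening: 1.0
```

Run:
```python
from h import *
plan(379.1,-312.9,140,-2.688,24)
```

```text
t 21.5 pos [594.8 233.4 204.4] phi -1.074 q [ 0.27  0.54  1.57 -0.    1.03  1.35] F [0.2 0.7 0.2] op 95.1
 shift tool [  62.9 -450.4  377.3] rot [ 1.614 -0.003 -0.005]
[[2.6,-18.8,15.7,0.067,-0.0,-0.0],[2.6,-17.7,16.9,0.067,-0.0,-0.0],[2.6,-16.5,18.1,0.067,-0.0,-0.0],[2.6,-15.2,19.2,0.067,-0.0,-0.0],[2.6,-13.9,20.1,0.067,-0.0,-0.0],[2.6,-12.5,21.0,0.067,-0.0,-0.0],[2.7,-11.1,21.8,0.067,-0.0,-0.0],[2.7,-9.6,22.5,0.067,-0.0,-0.0],[2.7,-8.1,23.1,0.067,-0.0,-0.0],[2.7,-6.5,23.6,0.067,-0.0,-0.0],[2.7,-4.9,24.0,0.067,-0.0,-0.0],[2.7,-3.3,24.3,0.067,-0.0,-0.0],[2.7,-1.6,24.4,0.067,-0.0,-0.0],[2.7,0.0,24.5,0.067,-0.0,-0.0],[2.7,1.7,24.4,0.067,-0.0,-0.0],[2.7,3.3,24.3,0.067,-0.0,-0.0],[2.7,4.9,24.0,0.067,-0.0,-0.0],[2.7,6.5,23.6,0.067,-0.0,-0.0],[2.7,8.1,23.1,0.067,-0.0,-0.0],[2.7,9.6,22.5,0.067,-0.0,-0.0],[2.7,11.1,21.8,0.067,-0.0,-0.0],[2.7,12.6,21.0,0.067,-0.0,-0.0],[2.7,14.0,20.1,0.067,-0.0,-0.0],[2.7,15.3,19.1,0.067,-0.0,-0.0]]
```

step_arm(rows=[[2, -19, 16, 0.067, 0, 0], [2, -18, 17, 0.067, 0, 0], [2, -17, 18, 0.067, 0, 0], [2, -15, 19, 0.067, 0, 0], [2, -14, 20, 0.067, 0, 0], [2, -13, 21, 0.067, 0, 0], [2, -11, 22, 0.067, 0, 0], [2, -10, 23, 0.067, 0, 0]])

```text
t: 22.5
eef_pos: [515.3, 46.4, 184.0]
tcp_rot: [-2.135, 1.57, 2.524]
ft_force: [0.8, -0.3, 0.4]
opening: 0.997
```

step_arm(rows=[[2, -8, 23, 0.067, 0, 0], [2, -7, 24, 0.067, 0, 0], [2, -5, 24, 0.067, 0, 0], [2, -3, 24, 0.067, 0, 0], [2, -2, 24, 0.067, 0, 0], [2, 0, 24, 0.067, 0, 0], [2, 2, 24, 0.067, 0, 0], [2, 3, 24, 0.067, 0, 0]])

```text
t: 23.5
eef_pos: [433.7, -137.8, 164.1]
tcp_rot: [-1.236, 1.563, 2.868]
ft_force: [0.1, 0.7, 0.4]
opening: 1.002
```

Run:
```python
from h import *
plan(379.1,-312.9,140,-2.688,8)
for n in ('top','scene'): cv2.imwrite(f'pics/{n}5.png',env.read_camera(n)[:,:,::-1])
a=cv2.imread('pics/top5.png')[125:235,135:265];b=cv2.imread('pics/scene5.png')[180:290,275:405]
cv2.imwrite('pics/c5.png',cv2.resize(np.hstack([a,b]),None,fx=3,fy=3,interpolation=cv2.INTER_CUBIC))
```

```text
t 23.5 pos [ 433.7 -137.8  164.1] phi -2.179 q [-0.45  0.36  2.04 -0.    0.74  1.73] F [0.1 0.7 0.4] op 95.2
 shift tool [ 24.2  55.4 174.9] rot [0.509 0.004 0.006]
[[3.0,6.9,21.9,0.064,0.001,0.001],[3.0,8.3,21.4,0.064,0.001,0.001],[3.0,9.6,20.8,0.064,0.001,0.001],[3.0,10.9,20.2,0.064,0.001,0.001],[3.0,12.2,19.4,0.064,0.001,0.001],[3.0,13.4,18.6,0.064,0.001,0.001],[3.0,14.6,17.7,0.064,0.001,0.001],[3.0,15.7,16.8,0.064,0.001,0.001]]
```

View pics/c5.png

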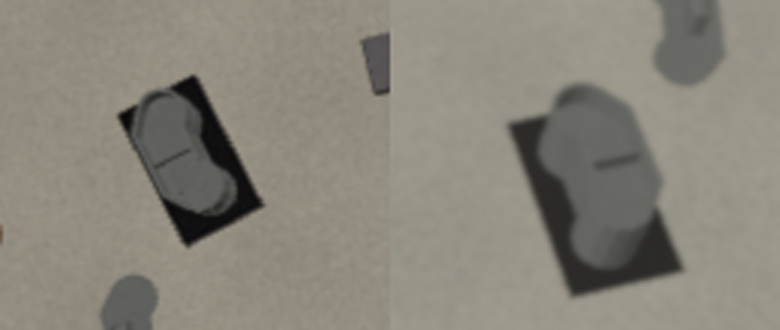

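The two-compartment tray sits level on the undivided one, with its partition at crop (172,158) and (618,162). I carry on to the four-compartment tray.

step_arm(rows=[[2, 7, 22, 0.064, 0, 0], [2, 8, 21, 0.064, 0, 0], [2, 10, 21, 0.064, 0, 0], [2, 11, 20, 0.064, 0, 0], [2, 12, 19, 0.064, 0, 0], [2, 11, 15, 0.064, 0, 0], [0, 5, 6, 0.05, 0, 0], [0, 0, 0, 0, 0, 0]])

```text
t: 24.6
eef_pos: [391.5, -272.5, 150.3]
tcp_rot: [-0.962, 1.56, 2.702]
ft_force: [-0.1, -0.1, -0.9]
opening: 1.001
```

Run:
```python
from h import *
plan(379.1,-312.9,110,-2.688,3)
```

```text
t 24.6 pos [ 391.5 -272.5  150.3] phi -2.619 q [-0.74  0.41  2.01 -0.    0.73  1.88] F [-0.1 -0.1 -0.9] op 95.2
 shift tool [40.2 29.3 30.6] rot [0.069 0.007 0.009]
[[13.4,9.8,10.2,0.023,0.002,0.003],[13.4,9.9,10.0,0.023,0.002,0.003],[13.4,10.1,9.8,0.023,0.002,0.003]]
```

step_arm(rows=[[6, 10, 10, 0.023, 0.002, 0.003], [6, 10, 10, 0.023, 0.002, 0.003], [6, 9, 9, 0.022, 0.002, 0.003], [0, 0, 0, 0, 0, 0], [0, 0, 0, 0, 0, 0]])

```text
t: 25.22
eef_pos: [379.1, -313.8, 130.7]
tcp_rot: [0.374, 1.57, -2.316]
ft_force: [-0.5, 0.3, 0.1]
opening: 0.999
```

Run:
```python
from h import *
plan(379.1,-312.9,37,-2.688,5)
```

```text
t 25.23 pos [ 379.1 -313.8  130.7] phi -2.69 q [-0.83  0.46  1.99 -0.    0.69  1.87] F [-0.5  0.3  0.1] op 95.0
 shift tool [93.7 -0.8 -0.4] rot [-0.002  0.    -0.   ]
[[18.7,-0.2,-0.1,-0.0,0.0,-0.0],[18.7,-0.2,-0.1,-0.0,0.0,-0.0],[18.7,-0.2,-0.1,-0.0,0.0,-0.0],[18.7,-0.2,-0.1,-0.0,0.0,-0.0],[18.7,-0.2,-0.1,-0.0,0.0,-0.0]]
```

step_arm(rows=[[15, 0, 0, 0, 0, 0], [22, 0, 0, 0, 0, 0], [22, 0, 0, 0, 0, 0], [18, 0, 0, 0, 0, 0], [10, 0, 0, 0, 0, 0], [0, 0, 0, 0, 0, 0], [0, 0, 0, 0, 0, 0]])

```text
t: 26.1
eef_pos: [379.5, -312.0, 38.7]
tcp_rot: [0.018, 1.571, -2.669]
ft_force: [0.1, 0.3, -0.7]
opening: 1.001
```

Run:
```python
from h import *
plan(379.1,-312.9,37,-2.688,1)
```

```text
t 26.1 pos [ 379.5 -312.    38.7] phi -2.687 q [-0.82  0.62  2.06 -0.    0.46  1.87] F [ 0.1  0.3 -0.7] op 95.2
 shift tool [1.7 0.7 0.7] rot [ 0.001  0.    -0.   ]
[[1.7,0.7,0.7,0.001,0.0,-0.0]]
```

step_arm(rows=[[1.8, 0.7, 0.7, 0, 0, 0], [0, 0, 0, 0, 0, 0], [0, 0, 0, 0, 0, 0], [0, 0, 0, 0, 0, 0], [0, 0, 0, 0, 0, 0], [0, 0, 0, 0, 0, 0], [0, 0, 0, 0, 0, 0], [0, 0, 0, 0, 0, 0]], grip=40)

```text
t: 27.1
eef_pos: [379.6, -313.5, 38.1]
tcp_rot: [1.763, 1.568, -0.924]
ft_force: [0.3, -1.1, 0.5]
opening: 0.566
```

Run:
```python
from h import *
plan(379.1,-312.9,37,-2.688,1)
```

```text
t 27.1 pos [ 379.6 -313.5   38.1] phi -2.687 q [-0.82  0.63  2.06 -0.    0.46  1.86] F [ 0.3 -1.1  0.5] op 53.9
 shift tool [ 1.1 -0.7  0.2] rot [ 0.001 -0.001 -0.003]
[[1.1,-0.7,0.2,0.001,-0.001,-0.003]]
```

step_arm(rows=[[-12, 0, 0, 0, 0, 0], [-24, 0, 0, 0, 0, 0], [-30, 0, 0, 0, 0, 0], [-30, 0, 0, 0, 0, 0], [-30, 0, 0, 0, 0, 0], [-15, 0, 0, 0, 0, 0], [0, 0, 0, 0, 0, 0]])

```text
t: 27.98
eef_pos: [378.7, -312.4, 187.5]
tcp_rot: [1.785, 1.568, -0.902]
ft_force: [-0.0, 0.5, -1.0]
opening: 0.57
```

Run:
```python
from h import *
plan(594.6,233.2,165,-1.075,24)
```

```text
t 27.98 pos [ 378.7 -312.4  187.5] phi -2.687 q [-0.82  0.37  1.94 -0.    0.83  1.86] F [-0.   0.5 -1. ] op 54.2
 shift tool [  21.6 -395.6 -433.4] rot [-1.612  0.002 -0.003]
[[0.9,-16.5,-18.1,-0.067,0.0,-0.0],[0.9,-15.2,-19.1,-0.067,0.0,-0.0],[0.9,-13.9,-20.1,-0.067,0.0,-0.0],[0.9,-12.5,-21.0,-0.067,0.0,-0.0],[0.9,-11.1,-21.8,-0.067,0.0,-0.0],[0.9,-9.6,-22.5,-0.067,0.0,-0.0],[0.9,-8.1,-23.1,-0.067,0.0,-0.0],[0.9,-6.5,-23.6,-0.067,0.0,-0.0],[0.9,-4.9,-24.0,-0.067,0.0,-0.0],[0.9,-3.3,-24.2,-0.067,0.0,-0.0],[0.9,-1.7,-24.4,-0.067,0.0,-0.0],[0.9,-0.0,-24.4,-0.067,0.0,-0.0],[0.9,1.6,-24.4,-0.067,0.0,-0.0],[0.9,3.3,-24.2,-0.067,0.0,-0.0],[0.9,4.9,-24.0,-0.067,0.0,-0.0],[0.9,6.5,-23.6,-0.067,0.0,-0.0],[0.9,8.0,-23.1,-0.067,0.0,-0.0],[0.9,9.6,-22.5,-0.067,0.0,-0.0],[0.9,11.1,-21.8,-0.067,0.0,-0.0],[0.9,12.5,-21.0,-0.067,0.0,-0.0],[0.9,13.9,-20.1,-0.067,0.0,-0.0],[0.9,15.2,-19.1,-0.067,0.0,-0.0],[0.9,16.5,-18.1,-0.067,0.0,-0.0],[0.9,17.6,-16.9,-0.067,0.0,-0.0]]
```

step_arm(rows=[[0, -17, -18, -0.067, 0, 0], [0, -15, -19, -0.067, 0, 0], [0, -14, -20, -0.067, 0, 0], [0, -13, -21, -0.067, 0, 0], [0, -11, -22, -0.067, 0, 0], [0, -10, -22, -0.067, 0, 0], [0, -8, -23, -0.067, 0, 0], [0, -7, -24, -0.067, 0, 0]])

```text
t: 28.98
eef_pos: [447.4, -123.1, 183.4]
tcp_rot: [-1.313, 1.566, 2.833]
ft_force: [0.2, 0.1, -1.3]
opening: 0.565
```

step_arm(rows=[[0, -5, -24, -0.067, 0, 0], [0, -3, -24, -0.067, 0, 0], [0, -2, -24, -0.067, 0, 0], [0, 0, -24, -0.067, 0, 0], [0, 2, -24, -0.067, 0, 0], [0, 3, -24, -0.067, 0, 0], [0, 5, -24, -0.067, 0, 0], [0, 6, -24, -0.067, 0, 0]])

```text
t: 29.98
eef_pos: [513.5, 66.0, 178.3]
tcp_rot: [-1.771, 1.556, 2.929]
ft_force: [0.0, 0.7, -1.6]
opening: 0.57
```

Run:
```python
from h import *
plan(594.6,233.2,165,-1.075,8)
```

```text
t 29.98 pos [513.5  66.  178.3] phi -1.583 q [-0.    0.42  1.88  0.    0.85  1.58] F [ 0.   0.7 -1.6] op 54.2
 shift tool [  12.7   79.2 -168.1] rot [-0.508 -0.006  0.013]
[[1.6,9.9,-21.0,-0.064,-0.001,0.002],[1.6,11.2,-20.3,-0.064,-0.001,0.002],[1.6,12.5,-19.6,-0.064,-0.001,0.002],[1.6,13.7,-18.8,-0.064,-0.001,0.002],[1.6,14.9,-17.9,-0.064,-0.001,0.002],[1.6,16.0,-16.9,-0.064,-0.001,0.002],[1.6,17.0,-15.8,-0.064,-0.001,0.002],[1.6,18.0,-14.7,-0.064,-0.001,0.002]]
```

step_arm(rows=[[1, 10, -21, -0.064, 0, 0], [1, 11, -20, -0.064, 0, 0], [1, 13, -20, -0.064, 0, 0], [1, 14, -19, -0.064, 0, 0], [1, 15, -18, -0.064, 0, 0], [1, 15, -15, -0.064, 0, 0], [0, 6, -6, -0.05, 0, 0], [0, 0, 0, 0, 0, 0]])

```text
t: 30.98
eef_pos: [577.2, 205.3, 166.1]
tcp_rot: [-2.089, 1.548, 3.066]
ft_force: [-0.1, -0.0, -1.5]
opening: 0.57
```

Run:
```python
from h import *
plan(594.6,233.2,150,-1.075,3)
```

```text
t 30.98 pos [577.2 205.3 166.1] phi -1.128 q [0.23 0.56 1.66 0.01 0.95 1.35] F [-0.1 -0.  -1.5] op 54.2
 shift tool [ 15.7  28.  -17.5] rot [-0.053 -0.012  0.019]
[[5.2,9.3,-5.8,-0.018,-0.004,0.006],[5.3,9.4,-5.7,-0.018,-0.004,0.006],[5.3,9.5,-5.6,-0.018,-0.004,0.006]]
```

step_arm(rows=[[4, 9, -6, -0.018, -0.004, 0.006], [4, 9, -6, -0.018, -0.004, 0.006], [4, 9, -5, -0.017, -0.004, 0.006], [2, 0, 0, 0, 0, 0], [0, 0, 0, 0, 0, 0], [0, 0, 0, 0, 0, 0]])

```text
t: 31.72
eef_pos: [594.4, 233.8, 150.2]
tcp_rot: [-1.095, 1.569, -2.169]
ft_force: [-0.5, 0.0, -1.4]
opening: 0.567
```

Run:
```python
from h import *
plan(594.6,233.2,122,-1.075,4)
```

```text
t 31.73 pos [594.4 233.8 150.2] phi -1.074 q [ 0.27  0.61  1.61 -0.    0.92  1.35] F [-0.5  0.  -1.4] op 53.9
 shift tool [28.2 -0.1  0.6] rot [0.001 0.001 0.002]
[[7.0,-0.0,0.1,0.0,0.0,0.0],[7.0,-0.0,0.1,0.0,0.0,0.0],[7.0,-0.0,0.2,0.0,0.0,0.0],[7.0,-0.0,0.2,0.0,0.0,0.0]]
```

step_arm(rows=[[7, 0, 0, 0, 0, 0], [7, 0, 0, 0, 0, 0], [7, 0, 0, 0, 0, 0], [5, 0, 0, 0, 0, 0], [0, 0, 0, 0, 0, 0]])

```text
t: 32.35
eef_pos: [594.2, 233.2, 122.2]
tcp_rot: [-1.248, 1.569, -2.322]
ft_force: [-0.6, -0.0, -1.5]
opening: 0.565
```

Run:
```python
from h import *
plan(594.6,233.2,113,-1.075,3)
for n in ('top','scene'): cv2.imwrite(f'pics/{n}6.png',env.read_camera(n)[:,:,::-1])
a=cv2.imread('pics/top6.png')[125:235,135:265];b=cv2.imread('pics/scene6.png')[180:290,275:405]
cv2.imwrite('pics/c6.png',cv2.resize(np.hstack([a,b]),None,fx=3,fy=3,interpolation=cv2.INTER_CUBIC))
```

```text
t 32.35 pos [594.2 233.2 122.2] phi -1.075 q [ 0.27  0.64  1.64 -0.    0.87  1.35] F [-0.6 -0.  -1.5] op 53.8
 shift tool [9.2 0.4 0.2] rot [0.    0.001 0.002]
[[3.1,0.1,0.1,0.0,0.0,0.001],[3.1,0.1,0.1,0.0,0.0,0.001],[3.1,0.1,0.1,0.0,0.0,0.001]]
```

View pics/c6.png

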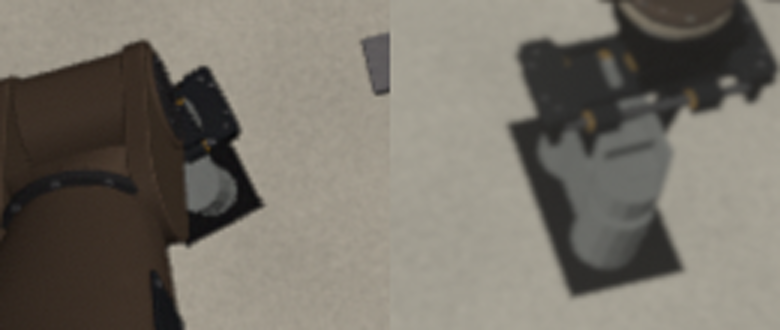

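The held tray is aligned over the stack, with the scene outlines stacked at crop (620,190). I lower it.

step_arm(rows=[[3, 0, 0, 0, 0, 0], [3, 0, 0, 0, 0, 0], [2, 0, 0, 0, 0, 0], [0, 0, 0, 0, 0, 0]])

```text
t: 32.95
eef_pos: [595.0, 233.7, 115.3]
tcp_rot: [0.81, 1.569, -0.265]
ft_force: [-0.1, 1.1, 0.9]
opening: 0.569
```

Run:
```python
from h import *
plan(594.6,233.2,113,-1.075,1)
```

```text
t 32.95 pos [595.  233.7 115.3] phi -1.075 q [ 0.27  0.65  1.64 -0.    0.85  1.35] F [-0.1  1.1  0.9] op 54.1
 shift tool [ 2.3 -0.6  0.2] rot [ 0.     0.001 -0.001]
[[2.3,-0.6,0.2,0.0,0.001,-0.001]]
```

step_arm(rows=[[2, -0.5, 0, 0, 0, 0], [2, 0, 0, 0, 0, 0]])

```text
t: 33.2
eef_pos: [595.4, 233.9, 113.0]
tcp_rot: [1.193, 1.566, 0.119]
ft_force: [-6.2, -2.5, 20.4]
opening: 0.569
```

step_arm(rows=[[2, 0, 0, 0, 0, 0]])

```text
t: 33.33
eef_pos: [595.4, 233.9, 113.0]
tcp_rot: [1.227, 1.565, 0.153]
ft_force: [-9.5, -2.3, 27.8]
opening: 0.561
```

Contact came at z = 113.0. The pick height was 38.1, so the underside is at 74.9 and 75 is expected. I release.

step_arm(rows=[[0, 0, 0, 0, 0, 0], [0, 0, 0, 0, 0, 0], [0, 0, 0, 0, 0, 0], [0, 0, 0, 0, 0, 0], [0, 0, 0, 0, 0, 0], [0, 0, 0, 0, 0, 0]], grip=85)

```text
t: 34.08
eef_pos: [594.8, 233.4, 112.2]
tcp_rot: [1.101, 1.567, 0.027]
ft_force: [0.7, -1.2, 0.6]
opening: 0.894
```

step_arm(rows=[[-15, 0, 0, 0, 0, 0], [-30, 0, 0, 0, 0, 0], [-40, 0, 0, 0, 0, 0], [-20, 0, 0, 0, 0, 0], [0, 0, 0, 0, 0, 0]])

```text
t: 34.7
eef_pos: [594.6, 233.5, 224.3]
tcp_rot: [1.193, 1.565, 0.119]
ft_force: [0.1, 0.2, -0.2]
opening: 0.896
```

Run:
```python
from h import *
plan(397.4,291.1,150,-1.375,8)
```

```text
t 34.7 pos [594.6 233.5 224.3] phi -1.074 q [ 0.27  0.52  1.54 -0.    1.07  1.35] F [ 0.1  0.2 -0.2] op 85.2
 shift tool [  73.1 -146.4 -144.7] rot [ 0.301  0.001 -0.006]
[[9.1,-18.3,-18.1,0.038,0.0,-0.001],[9.2,-19.0,-17.4,0.038,0.0,-0.001],[9.2,-19.6,-16.7,0.038,0.0,-0.001],[9.2,-20.2,-15.9,0.038,0.0,-0.001],[9.2,-20.8,-15.1,0.038,0.0,-0.001],[9.2,-21.3,-14.3,0.038,0.0,-0.001],[9.2,-21.8,-13.5,0.038,0.0,-0.001],[9.3,-22.3,-12.7,0.038,0.0,-0.001]]
```

step_arm(rows=[[5, -18, -18, 0.038, 0, 0], [8, -19, -17, 0.038, 0, 0], [8, -20, -17, 0.038, 0, 0], [8, -20, -16, 0.038, 0, 0], [8, -21, -15, 0.038, 0, 0], [8, -20, -14, 0.038, 0, 0], [5, -14, -9, 0.03, 0, 0], [0, 0, 0, 0, 0, 0]])

```text
t: 35.7
eef_pos: [425.1, 282.2, 168.1]
tcp_rot: [0.211, 1.569, -1.13]
ft_force: [-0.5, -0.2, -0.0]
opening: 0.893
```

Run:
```python
from h import *
plan(397.4,291.1,120,-1.375,3)
for n in ('top','scene'): cv2.imwrite(f'pics/{n}7.png',env.read_camera(n)[:,:,::-1])
a=cv2.imread('pics/top7.png')[125:265,105:265];b=cv2.imread('pics/scene7.png')[150:290,275:435]
cv2.imwrite('pics/c7.png',cv2.resize(np.hstack([a,b]),None,fx=2.5,fy=2.5,interpolation=cv2.INTER_CUBIC))
```

```text
t 35.7 pos [425.1 282.2 168.1] phi -1.341 q [ 0.46  0.42  1.92 -0.    0.8   1.8 ] F [-0.5 -0.2 -0. ] op 84.9
 shift tool [ 48.  -24.9 -15.1] rot [ 0.034  0.002 -0.   ]
[[16.0,-8.3,-5.0,0.011,0.001,-0.0],[16.0,-8.4,-4.9,0.011,0.001,-0.0],[16.0,-8.4,-4.8,0.011,0.001,-0.0]]
```

View pics/c7.png

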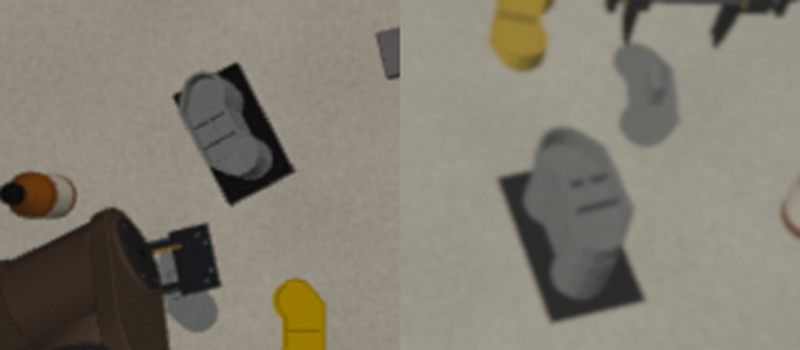

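Run:
```python
from h import *
print(ray("top",[(107,203)],140),ray("top",[(130,203)],0))
print(proj("scene",[[505,450,0],[505,450,140]]))
```

```text
[[507.65765329 470.94310032 140.        ]] [[511.10576035 457.12016184   0.        ]]
[[430.79820623 234.0433771 ]
 [450.13216373 205.72913186]]
```

View pics/scene7.png

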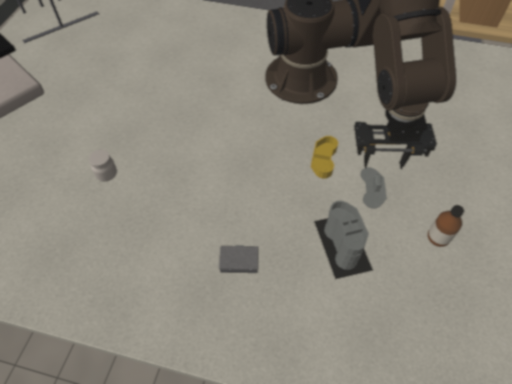

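The four-compartment tray is seated, with its H visible at crop (210,128). The gripper stays well clear of the bottle at about (508,468) mm. I continue to the lid.

step_arm(rows=[[10, -8, -5, 0.011, 0, 0], [12, -8, -5, 0.011, 0, 0], [12, -8, -5, 0.011, 0, 0], [6, 0, 0, 0, 0, 0], [0, 0, 0, 0, 0, 0], [0, 0, 0, 0, 0, 0]])

```text
t: 36.55
eef_pos: [400.5, 291.1, 125.8]
tcp_rot: [1.067, 1.568, -0.311]
ft_force: [-0.8, -0.2, -0.4]
opening: 0.897
```

Run:
```python
from h import *
plan(397.4,291.1,42,-1.375,4)
```

```text
t 36.55 pos [400.5 291.1 125.8] phi -1.378 q [ 0.5   0.47  1.99 -0.    0.68  1.88] F [-0.8 -0.2 -0.4] op 85.3
 shift tool [83.8 -3.3 -0.7] rot [-0.003  0.001 -0.003]
[[20.9,-0.8,-0.2,-0.001,0.0,-0.001],[20.9,-0.8,-0.2,-0.001,0.0,-0.001],[20.9,-0.8,-0.2,-0.001,0.0,-0.001],[20.9,-0.8,-0.2,-0.001,0.0,-0.001]]
```

step_arm(rows=[[15, -1.5, 0, 0, 0, 0], [20, -1, 0, 0, 0, 0], [20, 0, 0, 0, 0, 0], [15, 0, 0, 0, 0, 0], [5, 0, 0, 0, 0, 0], [0, 0, 0, 0, 0, 0], [0, 0, 0, 0, 0, 0]])

```text
t: 37.42
eef_pos: [401.3, 291.1, 51.2]
tcp_rot: [1.62, 1.562, 0.241]
ft_force: [0.2, -0.1, -0.3]
opening: 0.896
```

Run:
```python
from h import *
plan(397.4,291.1,42,-1.375,1)
```

```text
t 37.42 pos [401.3 291.1  51.2] phi -1.379 q [ 0.5   0.6   2.05 -0.    0.49  1.88] F [ 0.2 -0.1 -0.3] op 85.2
 shift tool [ 9.1 -3.9 -0.7] rot [-0.004 -0.    -0.009]
[[9.1,-3.9,-0.7,-0.004,-0.0,-0.009]]
```

step_arm(rows=[[4, -2, -0.4, -0.002, 0, -0.005], [4, -2, -0.4, -0.002, 0, -0.004], [0, 0, 0, 0, 0, 0], [0, 0, 0, 0, 0, 0]])

```text
t: 37.92
eef_pos: [397.2, 291.4, 43.4]
tcp_rot: [2.53, 1.57, 1.156]
ft_force: [0.0, -1.0, 0.2]
opening: 0.889
```

Run:
```python
from h import *
plan(397.4,291.1,42,-1.375,1)
for n in ('top','scene'): cv2.imwrite(f'pics/{n}8.png',env.read_camera(n)[:,:,::-1])
a=cv2.imread('pics/top8.png')[180:270,130:240];b=cv2.imread('pics/scene8.png')[130:220,325:435]
cv2.imwrite('pics/c8.png',cv2.resize(np.hstack([a,b]),None,fx=3.5,fy=3.5,interpolation=cv2.INTER_CUBIC))
```

```text
t 37.92 pos [397.2 291.4  43.4] phi -1.374 q [0.5  0.62 2.05 0.   0.47 1.87] F [ 0.  -1.   0.2] op 84.6
 shift tool [1.4 0.1 0.3] rot [ 0.001 -0.001 -0.001]
[[1.4,0.1,0.3,0.001,-0.001,-0.001]]
```

View pics/c8.png

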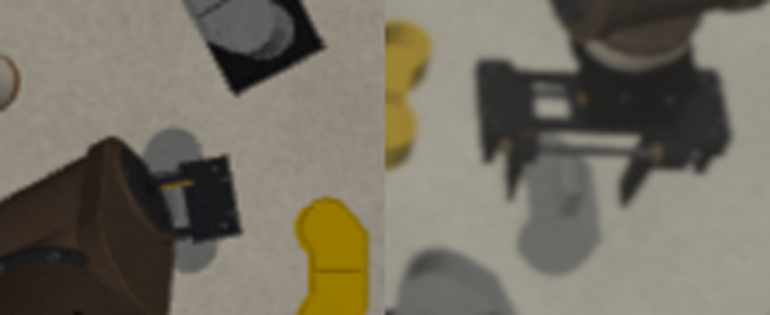

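Run:
```python
from h import *
im=cv2.imread("pics/top0.png")[212:262,155:205]
cv2.imwrite('pics/c9.png',cv2.convertScaleAbs(cv2.resize(im,None,fx=12,fy=12,interpolation=cv2.INTER_CUBIC),alpha=2.5,beta=-120))
for z in (11,46):print(proj("top",[[397.4+s*18*np.cos(.196)-t*8*np.sin(.196),291.1+s*18*np.sin(.196)+t*8*np.cos(.196),z] for s in(-1,1) for t in(-1,1)]).__sub__([154.5,211.5])*12)
```

```text
[[312.27354366 369.86989509]
 [255.76205951 380.64007412]
 [289.57375465 241.67927813]
 [233.16175817 252.45519198]]
[[279.76096138 381.25982118]
 [221.51843274 392.35891013]
 [256.42090118 249.11461207]
 [198.28404381 260.21979997]]
```

View pics/c9.png

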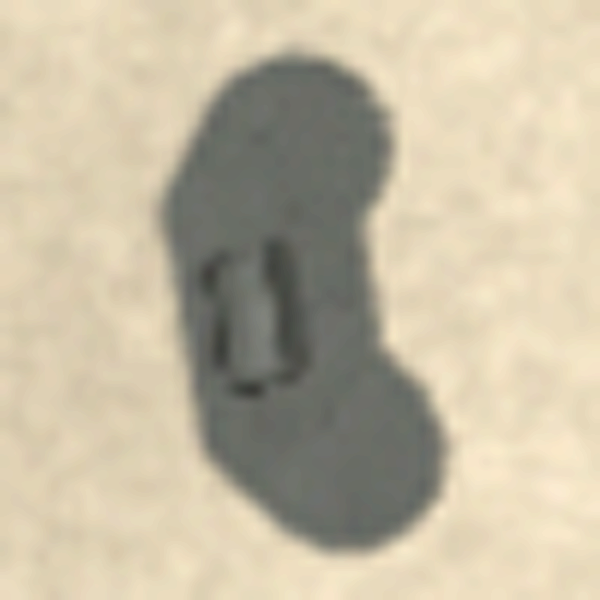

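The predicted handle box (crop rows 241–392, columns 198–312) matches the one seen (rows 237–395, columns 203–308). I grip it.

step_arm(rows=[[1.4, 0, 0, 0, 0, 0], [0, 0, 0, 0, 0, 0], [0, 0, 0, 0, 0, 0], [0, 0, 0, 0, 0, 0], [0, 0, 0, 0, 0, 0], [0, 0, 0, 0, 0, 0], [0, 0, 0, 0, 0, 0], [0, 0, 0, 0, 0, 0]], grip=8)

```text
t: 39.02
eef_pos: [397.3, 291.4, 42.1]
tcp_rot: [2.393, 1.57, 1.019]
ft_force: [-0.4, -0.6, -0.2]
opening: 0.167
```

step_arm(rows=[[0, 0, 0, 0, 0, 0], [0, 0, 0, 0, 0, 0], [0, 0, 0, 0, 0, 0], [0, 0, 0, 0, 0, 0]])

```text
t: 39.52
eef_pos: [397.3, 291.4, 42.1]
tcp_rot: [2.38, 1.569, 1.006]
ft_force: [0.0, -0.2, -0.3]
opening: 0.165
```

Run:
```python
from h import *
go(397.4,291.1,42,-1.375)
```

```text
t 39.52 pos [397.3 291.4  42.1] phi -1.374 q [0.5  0.62 2.05 0.   0.47 1.87] F [ 0.  -0.2 -0.3] op 15.7
 shift tool [0.1 0.  0.3] rot [ 0.001 -0.001 -0.001]
```

step_arm(rows=[[-12, 0, 0, 0, 0, 0], [-24, 0, 0, 0, 0, 0], [-35, 0, 0, 0, 0, 0], [-35, 0, 0, 0, 0, 0], [-35, 0, 0, 0, 0, 0], [-25, 0, 0, 0, 0, 0], [0, 0, 0, 0, 0, 0]])

```text
t: 40.4
eef_pos: [396.3, 290.8, 217.2]
tcp_rot: [2.22, 1.569, 0.845]
ft_force: [-0.2, 0.3, -1.8]
opening: 0.167
```

Run:
```python
from h import *
plan(594.7,233.3,195,-1.075,9)
```

```text
t 40.4 pos [396.3 290.8 217.2] phi -1.374 q [0.5  0.33 1.91 0.   0.9  1.87] F [-0.2  0.3 -1.8] op 15.9
 shift tool [ 22.4 183.4  95.1] rot [-0.299 -0.001 -0.002]
[[2.5,20.4,10.6,-0.033,-0.0,-0.0],[2.5,20.0,11.2,-0.033,-0.0,-0.0],[2.5,19.6,11.9,-0.033,-0.0,-0.0],[2.5,19.2,12.5,-0.033,-0.0,-0.0],[2.5,18.8,13.2,-0.033,-0.0,-0.0],[2.5,18.3,13.8,-0.033,-0.0,-0.0],[2.5,17.9,14.4,-0.033,-0.0,-0.0],[2.5,17.4,15.0,-0.033,-0.0,-0.0],[2.5,16.9,15.6,-0.033,-0.0,-0.0]]
```

step_arm(rows=[[1, 20, 11, -0.033, 0, 0], [1, 20, 11, -0.033, 0, 0], [1, 20, 12, -0.033, 0, 0], [1, 19, 12, -0.033, 0, 0], [1, 19, 13, -0.033, 0, 0], [1, 18, 14, -0.033, 0, 0], [1, 18, 14, -0.033, 0, 0], [1, 12, 10, -0.03, 0, 0]])

```text
t: 41.4
eef_pos: [565.8, 240.1, 201.1]
tcp_rot: [-1.798, 1.561, -2.901]
ft_force: [0.3, 0.7, -0.3]
opening: 0.167
```

step_arm(rows=[[0, 3, 2, 0, 0, 0], [0, 0, 0, 0, 0, 0]])

```text
t: 41.65
eef_pos: [569.0, 239.2, 198.9]
tcp_rot: [-1.788, 1.557, -2.893]
ft_force: [-0.2, -0.5, -1.5]
opening: 0.166
```

Run:
```python
from h import *
plan(594.7,233.3,185,-1.075,3)
```

```text
t 41.65 pos [569.  239.2 198.9] phi -1.105 q [0.29 0.53 1.62 0.   1.01 1.4 ] F [-0.2 -0.5 -1.5] op 15.8
 shift tool [13.5 20.5 16.8] rot [-0.03  -0.003  0.013]
[[4.5,6.8,5.6,-0.01,-0.001,0.004],[4.6,6.8,5.7,-0.01,-0.001,0.004],[4.6,6.7,5.7,-0.01,-0.001,0.004]]
```

step_arm(rows=[[2, 7, 6, -0.01, 0, 0.004], [3, 7, 6, -0.01, 0, 0.004], [4, 6, 5, -0.01, 0, 0.004], [4, 0, 0, 0, 0, 0], [0, 0, 0, 0, 0, 0], [0, 0, 0, 0, 0, 0]])

```text
t: 42.4
eef_pos: [595.0, 233.3, 184.4]
tcp_rot: [-2.848, 1.567, 2.362]
ft_force: [-0.9, 0.0, -1.5]
opening: 0.167
```

Run:
```python
from h import *
plan(594.7,233.3,158,-1.075,4)
```

```text
t 42.4 pos [595.  233.3 184.4] phi -1.073 q [0.27 0.57 1.58 0.   1.   1.34] F [-0.9  0.  -1.5] op 15.9
 shift tool [26.4 -0.2 -0.1] rot [ 0.002 -0.003  0.001]
[[6.6,-0.1,-0.0,0.0,-0.001,0.0],[6.6,-0.1,-0.0,0.0,-0.001,0.0],[6.6,-0.1,-0.0,0.0,-0.001,0.0],[6.6,-0.1,-0.0,0.0,-0.001,0.0]]
```

step_arm(rows=[[7, 0, 0, 0, -0.001, 0], [7, 0, 0, 0, -0.001, 0], [6, 0, 0, 0, 0, 0], [4, 0, 0, 0, 0, 0], [0, 0, 0, 0, 0, 0]])

```text
t: 43.02
eef_pos: [594.6, 233.5, 158.6]
tcp_rot: [-2.34, 1.569, 2.871]
ft_force: [-0.4, 0.1, -1.1]
opening: 0.167
```

Run:
```python
from h import *
plan(594.7,233.3,147,-1.075,3)
for n in ('top','scene'): cv2.imwrite(f'pics/{n}9.png',env.read_camera(n)[:,:,::-1])
a=cv2.imread('pics/top9.png')[125:235,135:265];b=cv2.imread('pics/scene9.png')[160:290,275:405]
cv2.imwrite('pics/c10.png',cv2.resize(np.hstack([cv2.copyMakeBorder(a,0,20,0,0,0),b]),None,fx=3,fy=3,interpolation=cv2.INTER_CUBIC))
```

```text
t 43.02 pos [594.6 233.5 158.6] phi -1.073 q [0.27 0.6  1.61 0.   0.94 1.34] F [-0.4  0.1 -1.1] op 15.9
 shift tool [11.6  0.   0.2] rot [ 0.002 -0.001  0.001]
[[3.9,0.0,0.1,0.001,-0.0,0.0],[3.9,0.0,0.1,0.001,-0.0,0.0],[3.9,0.0,0.1,0.001,-0.0,0.0]]
```

View pics/c10.png

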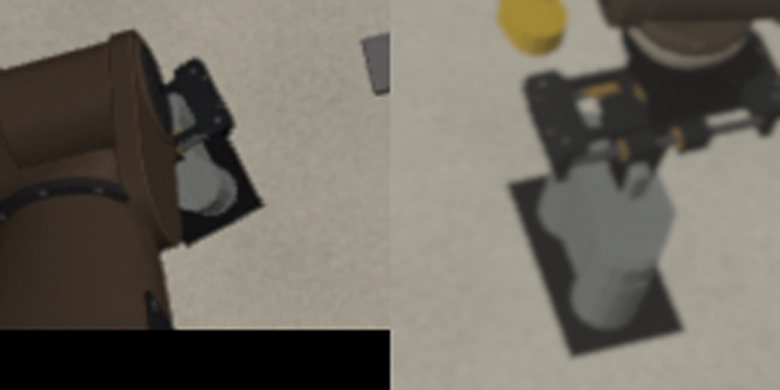

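The lid hangs aligned over the stack at crop (620,210). I lower it.

step_arm(rows=[[4, 0, 0, 0.002, 0, 0], [3, 0, 0, 0, 0, 0], [2, 0, 0, 0, 0, 0], [0, 0, 0, 0, 0, 0]])

```text
t: 43.62
eef_pos: [594.9, 233.5, 149.8]
tcp_rot: [-2.975, 1.57, 2.233]
ft_force: [0.4, 0.9, -1.2]
opening: 0.166
```

Run:
```python
from h import *
go(594.7,233.3,147,-1.075)
```

```text
t 43.62 pos [594.9 233.5 149.8] phi -1.075 q [0.27 0.61 1.61 0.   0.92 1.34] F [ 0.4  0.9 -1.2] op 15.8
 shift tool [ 2.8 -0.2  0.1] rot [ 0.    -0.001  0.   ]
```

step_arm(rows=[[1.5, 0, 0, 0, 0, 0], [2, 0, 0, 0, 0, 0]])

```text
t: 43.88
eef_pos: [595.0, 233.6, 147.0]
tcp_rot: [2.577, 1.57, 1.502]
ft_force: [-7.1, -1.6, 17.4]
opening: 0.166
```

Contact came at z = 147.0 against 147.1 expected. I release and withdraw.

step_arm(rows=[[0, 0, 0, 0, 0, 0], [0, 0, 0, 0, 0, 0], [0, 0, 0, 0, 0, 0], [0, 0, 0, 0, 0, 0], [0, 0, 0, 0, 0, 0], [0, 0, 0, 0, 0, 0]], grip=60)

```text
t: 44.62
eef_pos: [595.2, 233.6, 147.2]
tcp_rot: [2.066, 1.569, 0.991]
ft_force: [-0.3, -0.3, 0.3]
opening: 0.626
```

step_arm(rows=[[-12, 0, 0, 0, 0, 0], [-25, 0, 0, 0, 0, 0], [-30, 0, 0, 0, 0, 0], [-30, 0, 0, 0, 0, 0], [0, 0, 0, 0, 0, 0]])

```text
t: 45.25
eef_pos: [595.3, 233.6, 250.4]
tcp_rot: [1.667, 1.568, 0.592]
ft_force: [-0.0, 0.1, -0.1]
opening: 0.629
```

Run:
```python
from h import *
plan(480,-50,245,-1.075,9)
```

```text
t 45.25 pos [595.3 233.6 250.4] phi -1.075 q [0.27 0.5  1.51 0.   1.13 1.34] F [-0.   0.1 -0.1] op 59.8
 shift tool [   4.6 -236.4  194.6] rot [ 0.    -0.    -0.003]
[[0.5,-26.3,21.6,0.0,-0.0,-0.0],[0.5,-26.3,21.6,0.0,-0.0,-0.0],[0.5,-26.3,21.6,0.0,-0.0,-0.0],[0.5,-26.3,21.6,0.0,-0.0,-0.0],[0.5,-26.3,21.6,0.0,-0.0,-0.0],[0.6,-26.3,21.6,0.0,-0.0,-0.0],[0.6,-26.3,21.6,0.0,-0.0,-0.0],[0.6,-26.3,21.6,0.0,-0.0,-0.0],[0.6,-26.3,21.6,0.0,-0.0,-0.0]]
```

step_arm(rows=[[0, -26, 22, 0, 0, 0], [0, -26, 22, 0, 0, 0], [0, -26, 22, 0, 0, 0], [0, -26, 22, 0, 0, 0], [0, -26, 22, 0, 0, 0], [0, -26, 22, 0, 0, 0], [0, -15, 12, 0, 0, 0], [0, 0, 0, 0, 0, 0]])

```text
t: 46.25
eef_pos: [508.5, 19.6, 246.7]
tcp_rot: [-2.607, 1.568, 2.602]
ft_force: [0.7, 1.4, -0.6]
opening: 0.632
```

Run:
```python
from h import *
for n in ('top','scene'): cv2.imwrite(f'pics/{n}F.png',env.read_camera(n)[:,:,::-1])
a=cv2.imread('pics/topF.png')[115:235,85:245];b=cv2.imread('pics/sceneF.png')[180:300,315:475]
cv2.imwrite('pics/cF.png',cv2.resize(np.hstack([a,b]),None,fx=2.5,fy=2.5,interpolation=cv2.INTER_CUBIC))
# expected handle top centre & ends
for n in('top','scene'): print(n,(proj(n,[[594.9,233.4,151],[594.9,233.4,116]])-([84.5,114.5] if n=='top' else [314.5,179.5]))*2.5)
```

```text
top [[252.8853377  148.61278195]
 [259.62028289 151.65699508]]
scene [[101.27696645  88.59687275]
 [ 94.41296877 107.58139604]]
```

View pics/cF.png

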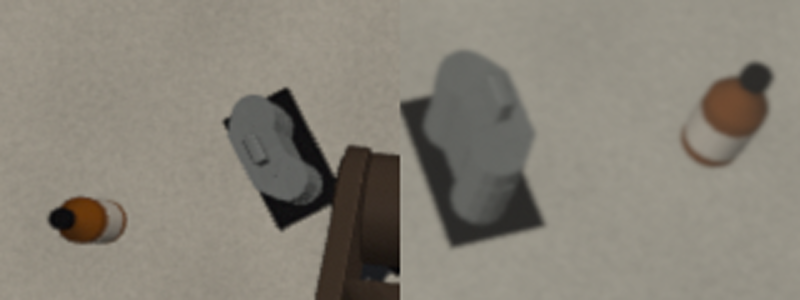

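View pics/sceneF.png

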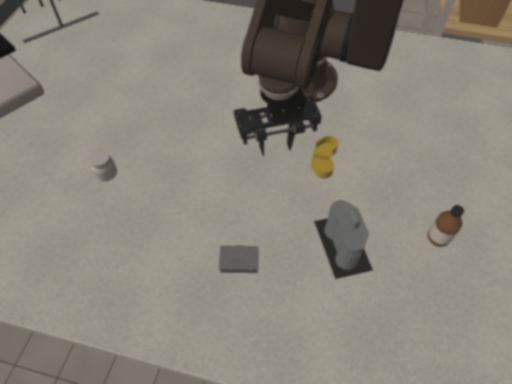

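The stack stands complete. The lid handle appears at crop (256,150) in the top view and (500,95) in the scene view, both close to the predicted (253,149) and (501,89). The bottle (445,225), jar (104,168), slide box (239,259) and yellow tray are unmoved. I hand in.

```bash
python3 -c "
from cell import env
print(env.state()['qvel'].round(3)); print(env.job_done())"
```

```text
[ 0.015  0.004 -0.01   0.     0.001  0.001]
the job is handed in; nothing more can be done
None
```

I built the stack in the carrier in the required order: undivided tray, two-compartment tray, four-compartment tray, lid. Then I let go, moved the arm clear and handed in at about 46 s of the 128 s allowed.

- **Seating heights:** each piece stopped at about its expected seated height. The tool was at z = 51.9, 81.9, 113.0 and 147.0 mm, within about 1 mm of what the pick heights predicted. The undivided tray showed no clear contact force. I judged it seated because it would go no lower than 51.9 mm.
- **Final pictures:** the outlines are aligned. The lid handle lies within a few millimetres of where I computed it should be, in both views. The bottle, jar, slide box and yellow tray look unmoved.
- **Failed check:** measuring the undivided tray's outline by mask after placing it did not work, because the mask spilled past the carrier plate. I relied on the seating height and the crop instead. I did not measure how level the stack is, only that it looks level.

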